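# Put the vessels back in their own bays and book the rack in

### The job

Put every vessel that stands in front of the rack and has a bay there (its outline is on the tag behind the bay) back into its own bay, upright and standing on the ring on its floor. Once all are in and let go, take the hand scanner from its cradle, hold it level with its window about 10 cm in front of the barcode card on the rack, pointing squarely at the middle of the card, keep it still for two seconds, and lay it back home in its cradle with the head the same way as before. Do not knock over the small brown bottle that has no bay.

Things in the scene. Friction and masses are not known exactly. Their poses are not given: they have to be found in the camera images.
- beaker: small open clear beaker with a spout, 51 mm across (54 mm over the spout), 68 mm tall, 50 g; stands upright on the bench; origin at the centre of its underside, z up its axis. May be absent (None).
- bay_beaker: the beaker's fixed bay: a stall on the rack, 82 mm wide between 60 mm high dividers, open in front and behind. A sloping tag behind it (x +85 to +126 mm, up to 34 mm above the bench) shows its vessel's outline, a black ring on the floor its footprint. Origin: ring centre, on the floor, 4 mm above the bench; x points away from the robot, y along the row. Bays are 86 mm apart; their order changes.
- tub: small wide-neck plastic tub-bottle with screw cap, 44 mm across the body (cap 39 mm, from 61 mm up), 74 mm tall; stands upright on the bench; origin at the centre of its underside, z up its axis. May be absent (None).
- bay_tub: the tub's fixed bay: a stall on the rack, 82 mm wide between 60 mm high dividers, open in front and behind. A sloping tag behind it (x +85 to +126 mm, up to 34 mm above the bench) shows its vessel's outline, a black ring on the floor its footprint. Origin: ring centre, on the floor, 4 mm above the bench; x points away from the robot, y along the row. Bays are 86 mm apart; their order changes.
- amber: squat brown bottle with broad screw cap, 60 mm across the body (up to about 70 mm high; cap 49 mm), 85 mm tall; stands upright on the bench; origin at the centre of its underside, z up its axis.
- bay_amber: the amber's fixed bay: a stall on the rack, 82 mm wide between 60 mm high dividers, open in front and behind. A sloping tag behind it (x +85 to +126 mm, up to 34 mm above the bench) shows its vessel's outline, a black ring on the floor its footprint. Origin: ring centre, on the floor, 4 mm above the bench; x points away from the robot, y along the row. Bays are 86 mm apart; their order changes.
- bottle: clear bottle with narrow neck and small screw cap, 56 mm across the body (straight up to about 65 mm; shoulder above), 108 mm tall; stands upright on the bench; origin at the centre of its underside, z up its axis. May be absent (None).
- bay_bottle: the bottle's fixed bay: a stall on the rack, 82 mm wide between 60 mm high dividers, open in front and behind. A sloping tag behind it (x +85 to +126 mm, up to 34 mm above the bench) shows its vessel's outline, a black ring on the floor its footprint. Origin: ring centre, on the floor, 4 mm above the bench; x points away from the robot, y along the row. Bays are 86 mm apart; their order changes.
- rack: fixed aluminium base plate, 186 x 470 x 4 mm (x from -56 to +130 mm), carrying the row of four bays and, at its left (+y) end, an upright metal plate 70 mm wide, 148 mm high, with the barcode card on its front. Origin: on the bench, on the line of the ring centres; x points away from the robot, y to the left. A room shelf overhangs beyond x = 0.69 m, 0.52 m above the bench.
- label (a point): middle of the barcode card (62 x 46 mm, white, black bars) on the rack's upright plate, 115 mm above the bench; axes as the rack's: the card faces the rack's -x, towards the robot
- scanner: straight hand-held scanner, 150 mm long (x), 36 mm high, 160 g: grey handle 34 mm wide (x -75 to +35 mm), black head 44 mm wide (x +35 to +75 mm) with the window in its front face. Origin: centre of its underside at mid-length, 6 mm behind its centre of mass; x points out of the window, z up. Grip the handle across y at x about 0.
- scanner_nose (a point): centre of the scanner's front window, at (75, 0, 18) mm in the scanner's frame; axes as the scanner's, the beam goes along +x
- cradle: fixed black scanner cradle, base 170 x 76 x 6 mm. Two U-shaped saddles (x from -68 to -44 mm and +44 to +68 mm, open between) with floor 14 mm and side walls 26 mm above the bench leave 5 mm free on each side of the scanner; low stop behind its tail. Origin: centre of the base's underside; the scanner's head belongs at +x
- cradle_seat (a point): where the scanner's origin lies when it is home: 14 mm above the cradle's origin; axes as the cradle's (scanner x along cradle x)
- spare_vial: bystander: small brown bottle, 40 mm across, 70 mm tall, that has no bay and stays out; origin at its underside
There are look-alikes about, which are no part of the job. Leave any purple look-alike of the tub alone.

How it is judged:
By the outcome, as a careful person would: the job done as asked, in the order asked, and still so for the second after the job is handed in, with the robot touching nothing.
Of beaker, tub, bottle only 1 to 3 are there at a start; the rules pass over those that are not, and their reading is None.
At some moment in a run one of amber may be knocked a few centimetres aside while the robot is not near it.
It also fails if it takes over 210 s, if anything falls off the work surface, if the arm or the gripper's body presses on something with over 40 N, if the wrist force passes 120 N, or if a joint passes its speed limit or range.

### The arm

A 6-joint arm with a two-finger parallel gripper is mounted at the origin on a cart in front of the work surface, level with it; the furniture and walls round the work are solid. World frame = base frame: x ahead of the robot, y to its left, z up, the work surface at z = 0. Lengths are in mm, angles in degrees, forces in N, time in s.
With the tool pointing down it reaches from about 400 to 825 mm from the base axis. Payload 7 kg.
Tool frame: the origin (TCP) lies on the centre line of the jaws, within the pads' length; the fingertips stand finger_overhang ahead of it and the grasp point (between the pads) lies 11 mm behind it (finger_overhang is the distance from the TCP to the fingertips, in mm); z points along the fingers, y is the line along which they close (so a half turn about z gives the same grasp; the last joint's range is limited). The gripper opens to 88 mm and grips with 3 to 60 N. Pads are 19 mm wide; open, the fingers measure 130 mm over their backs; the gripper's body (78 mm by 193 mm) begins 47 mm behind the grasp point.
Start: joints at [93.627, 20.546, 0.682, 0, -70.136, -16.507], TCP at [150.476, 657.991, 234.561] pointing down, gripper open.
Joint ranges: [-176.03, 176.03], [-82.01, 121.73], [-58.28, 71.71], [-173.87, 95.51], [-174.79, -0.11], [-173.66, 173.66]. Speed limits (degrees/s): [136.94, 136.94, 172.46, 180, 180, 180].

### API

Orientations are given as [roll, pitch, yaw] about the fixed x, y, z axes, in that order (R = Rz(yaw) Ry(pitch) Rx(roll)).
In Python, from cell import * gives the robot as it stands.
- The arm moves only by the tool apply_moves, never from a script. Its argument "rows" is one flat list of numbers, 7 for each row, row after row: the finger opening in m, from 0 to 0.0876, then the shift along the tool's x, y, z in m, then the turn, a rotation vector about the tool's x, y, z in degrees. A call has 1 to 8 rows; each row is the pose to reach, as a shift and turn from the pose commanded when the call began, along the tool's axes at that moment; what a row does not reach only later rows make up. A row lasts 1/10 s, in which the tool goes at most 50 mm and 8.59 degrees, less where a joint would pass 70% of its speed; a pose out of reach is approached as far as the arm can. A call with a gripper value outside its range is refused whole. The fingers move at their own pace and stop on an object; "squeeze" is the grip in N (left out, the last holds). Time passes only in rows, so rows that repeat a pose let the fingers close. It gives the time, the measured TCP pose, the force, the opening and the grip force at its end, in the units of the state.
- observe(): the state, without advancing time (a new reading comes with each control period).
- get_image(name): name is "side" or "top"; returns a dict with "img" (400x640x3 uint8, red, green, blue), "mtx" (3x3 intrinsics, pixels), "R" (3x3) and "t" (3): a world point X has camera coordinates R X + t. Camera axes: x right, y down, z forward; pixel columns grow to the right and rows downward; lengths in mm; the calibration is good to about 2 mm. A picture is of the moment at which its call begins. There is no depth.
- close_job(): hands the job in; it is judged then, once.
Trained networks look in a picture, given as the dict that the camera call returned (one of the last four; its "shot" number tells which), for a name from the list of things; names that differ only in an ending like _2 or _b are one class to them, and where a whole thing is asked for, a point or a joint stands for the part that bears it (a point fixed in the world has none). Each returns a list of dicts, best first, with "confidence" (0 to 1); they miss things now and then, are a little off and sometimes report something else, mostly with a low value. They report only what shows in the picture. A call takes as long as a camera call. They do not tell look-alikes from the thing itself.
- outline_of(thing, picture): "pixels" (400x640 bool, what is visible of it) and "position" ([column, row] in pixels, amid what is visible of it).
The state is a dict: "time_s": time; "joint_pos": joint angles; "dq": joint speeds; "effort": joint torques, N m; "ee_pos": TCP position; "tcp_rot": TCP orientation; "contact_force": force on the tool from outside, world axes, zero at the start; "wrist_torque": the same for the moment, N m; "width": finger opening in mm; "finger_force": force on a finger pad.
Only numpy, scipy, OpenCV 4.12 (cv2) and the standard library are available. Lean on these libraries where they do the work, as an engineer would, in place of code of your own. Each camera call takes 0.05 s, during which the arm holds its last target. There are 200 camera calls.

## Working session

There is one attempt and no reset: what is moved stays moved. The work goes in short steps, Python scripts to look and compute and a tool call to move; the robot and the scene stay as the last step left them, time stands still between calls to the robot, and variables do not carry over. Pictures are saved under pics/ and viewed, at most 14 in all, crops included, and the job is handed in when it is done.

Besides the shell and the picture viewer there is one more tool, called after "Request:" in YAML: its name, and indented under it one key for each argument. apply_moves: Moves the arm, as the interface text tells. Its arguments: {"type":"object","properties":{"rows":{"type":"array","items":{"type":"number"}},"squeeze":{"type":"number"}},"required":["rows"]}

```bash
ls; mkdir -p pics; python3 - <<'E'
from cell import *
import cv2,numpy as np
s=observe(); print({k:np.round(v,2).tolist() if not isinstance(v,(str,type(None))) else v for k,v in s.items()})
for n in("side","top"):
    p=get_image(n); cv2.imwrite(f"pics/{n}0.png",p["img"][:,:,::-1]); print(n,p["mtx"].tolist(),np.round(p["R"],4).tolist(),np.round(p["t"],1).tolist())
    for th in ["beaker","tub","amber","bottle","scanner","cradle","spare_vial","rack","bay_beaker","bay_tub","bay_amber","bay_bottle"]:
        try:
            for d in outline_of(th,p)[:4]:
                ys,xs=np.nonzero(d["pixels"]); print(n,th,round(d["confidence"],2),np.round(d["position"],1).tolist(),xs.min(),xs.max(),ys.min(),ys.max(),len(xs))
        except Exception as e: print(th,e)
E
```

```text
pics
{'time_s': 0.0, 'joint_pos': [93.62, 20.59, 0.63, -0.02, -70.14, -16.51], 'dq': [0.05, 0.02, 0.04, -0.18, 0.04, -0.06], 'effort': [-0.0, -58.27, 29.3, 7.0, 0.01, -0.0], 'ee_pos': [150.41, 657.54, 233.63], 'tcp_rot': [179.91, -0.01, -12.89], 'contact_force': [0.02, -0.24, -0.57], 'wrist_torque': [-0.05, -0.01, 0.02], 'finger_force': 0.0, 'width': 87.7}
side [[381.4939628840344, 0.0, 316.9444077486492], [0.0, 381.4939628840344, 202.04443502804364], [0.0, 0.0, 1.0]] [[0.8352, -0.5498, 0.0092], [-0.3551, -0.552, -0.7544], [0.4199, 0.6269, -0.6563]] [-441.9, 164.3, 1192.2]
side tub 0.94 [354.3, 305.4] 348 364 289 316 386
side tub 0.82 [327.2, 231.9] 321 334 223 246 288
side tub 0.77 [268.2, 176.1] 265 276 164 185 228
side tub 0.22 [371.3, 204.4] 344 383 196 219 178
side scanner 0.95 [380.9, 264.4] 354 400 246 279 765
side cradle 0.74 [371.1, 275.9] 346 403 261 290 601
side cradle 0.41 [386.5, 220.6] 355 400 209 238 303
side rack 0.76 [343.7, 198.1] 292 401 140 247 3856
side rack 0.5 [345.3, 180.1] 316 355 171 194 138
side bay_beaker 0.65 [359.2, 191.9] 329 369 183 206 159
side bay_tu
[... 594 characters left out ...]
, 203.8] 348 362 195 214 239
top tub 0.52 [316.4, 146.8] 304 331 136 182 436
top amber 0.93 [318.7, 221.8] 309 330 207 233 464
top amber 0.61 [282.3, 178.5] 208 369 130 221 6397
top bottle 0.9 [276.6, 230.2] 270 289 217 241 394
top scanner 0.88 [402.7, 166.9] 386 416 145 193 695
top cradle 0.84 [398.3, 182.1] 379 422 153 201 592
top spare_vial 0.63 [206.0, 255.6] 195 213 247 265 263
top rack 0.84 [279.4, 179.6] 208 370 131 222 6620
top rack 0.65 [204.1, 255.6] 195 213 246 265 279
top bay_beaker 0.62 [293.4, 152.8] 276 306 143 191 546
top bay_tub 0.68 [316.0, 145.5] 304 331 135 183 500
top bay_amber 0.98 [267.0, 185.4] 249 280 150 201 644
top bay_bottle 0.68 [343.8, 140.0] 329 360 127 177 653
```

```bash
python3 - <<'E'
import cv2
a=cv2.imread("pics/top0.png")[110:290,180:470]; cv2.imwrite("pics/top0c.png",cv2.resize(a,(800,497),interpolation=cv2.INTER_CUBIC))
a=cv2.imread("pics/side0.png")[110:350,180:480]; cv2.imwrite("pics/side0c.png",cv2.resize(a,(750,600),interpolation=cv2.INTER_CUBIC))
E
```

```text
(no output)
```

View pics/top0c.png

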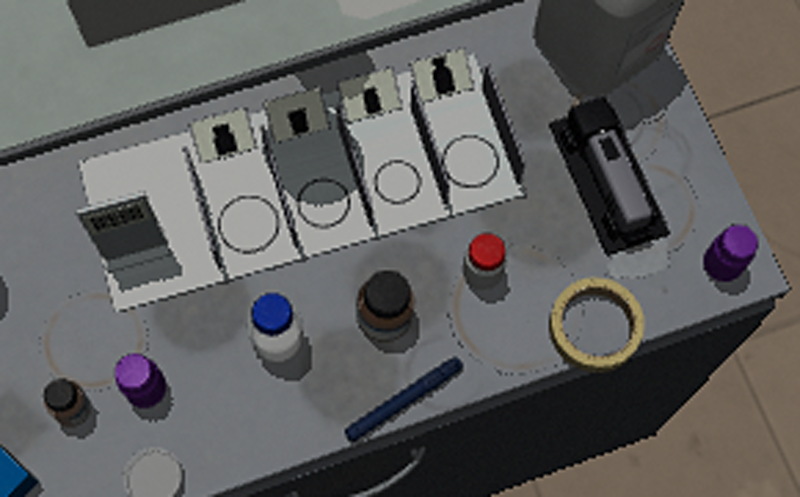

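View pics/side0c.png

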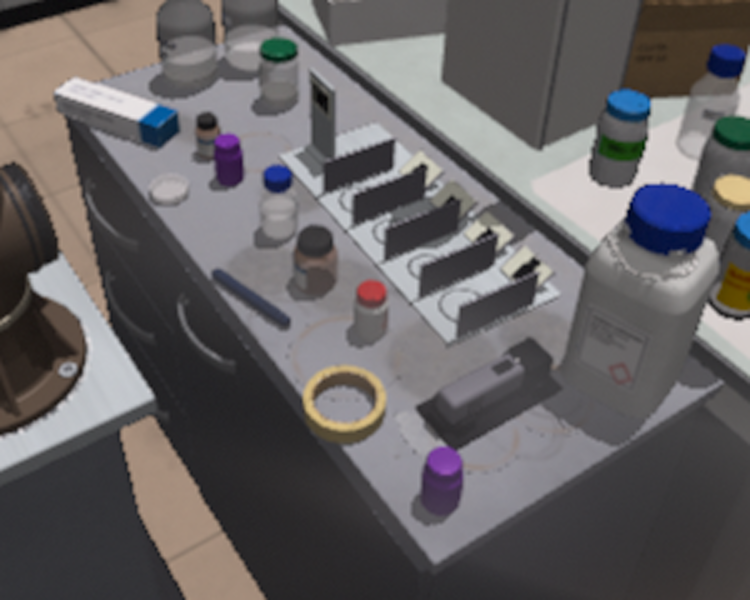

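The top view shows red-capped tub (354,204), amber (319,222), blue-capped bottle (279,229), spare vial (204,256) and two purple look-alikes (228,250) and (445,201). The beaker is absent. From the tags and ring sizes, the bays from left to right are amber, beaker, tub, bottle. The scanner is in its cradle at (402,167), head towards the top of the picture.

```bash
cat > h.py <<'E'
import numpy as np,cv2
from scipy.optimize import minimize
def proj(P,X):
    c=np.asarray(X,float)@np.array(P["R"]).T+np.array(P["t"]); c=c@np.array(P["mtx"]).T; return c[:,:2]/c[:,2:]
def ray(P,uv,z):
    R=np.array(P["R"]);C=-R.T@np.array(P["t"]); d=R.T@np.linalg.solve(np.array(P["mtx"]),[uv[0],uv[1],1.]); return C+d*(z-C[2])/d[2]
PROF={"tub":[(0,22),(60,22),(61,19.5),(74,19.5)],"amber":[(0,30),(70,30),(72,24.5),(85,24.5)],"bottle":[(0,28),(65,28),(85,14),(108,14)],"spare_vial":[(0,20),(50,20),(70,14)]}
def sil(P,name,x,y,base=0):
    a=np.linspace(0,2*np.pi,24); m=np.zeros((1600,2560),np.uint8); pr=PROF[name]
    for (z0,r0),(z1,r1) in zip(pr,pr[1:]):
        pts=np.vstack([np.c_[x+r*np.cos(a),y+r*np.sin(a),0*a+z+base] for z,r in((z0,r0),(z1,r1))])
        h=cv2.convexHull(((proj(P,pts)+.5)*4).astype(np.int32)); cv2.fillConvexPoly(m,h,1)
    return cv2.resize(m.astype(np.float32),(640,400),interpolation=cv2.INTER_AREA)
def fit(P,name,mask,xy,base=0):
    k=mask.astype(np.float32)
    f=lambda p:-(lambda s:np.minimum(s,k).sum()/np.maximum(s,k).sum())(sil(P,name,p[0],p[1],base))
    r=minimize(f,xy,method="Nelder-Mead",options=dict(initial_simplex=[xy,np.add(xy,[12,0]),np.add(xy,[0,12])],xatol=.3,fatol=1e-4)); return r.x,-r.fun
def dets(P,name,of,classes=("tub","amber","bottle","spare_vial","beaker")):
    out=[]
    for c in classes:
        for d in of(c,P): out.append((d["confidence"],c,np.array(d["position"]),d["pixels"]))
    return out
E
cat > m1.py <<'E'
from cell import *
from h import *
T=get_image("top");S=get_image("side")
seed={"tub":(354,204),"amber":(319,222),"bottle":(279,229),"spare_vial":(204,256)}
DT=dets(T,"",outline_of);DS=dets(S,"",outline_of)
for n,uv in seed.items():
    g=ray(T,uv,PROF[n][-1][0]/2)[:2]
    c3=[g[0],g[1],PROF[n][-1][0]/2]
    for lab,P,D in(("top",T,DT),("side",S,DS)):
        q=proj(P,[c3])[0]
        c=[d for d in D if np.hypot(*(d[2]-q))<9 and d[3].sum()<1500]
        if c:
            c.sort(key=lambda d:-d[0]); x,i=fit(P,n,c[0][3],g); print(n,lab,c[0][1],round(c[0][0],2),np.round(x,1),"iou",round(i,2))
        else: print(n,lab,"none",np.round(g))
# rack from rings
def prep(P): 
    g=cv2.cvtColor(P["img"],cv2.COLOR_RGB2GRAY).astype(np.float32); return cv2.morphologyEx(g,cv2.MORPH_BLACKHAT,np.ones((7,7)))
def samp(g,uv): return cv2.remap(g,uv[:,0].astype(np.float32)[None],uv[:,1].astype(np.float32)[None],cv2.INTER_LINEAR)[0]
rings=[(248,224),(323,203),(398,182),(470,161)]
w=np.array([ray(T,(180+u/2.7586-.3,110+v/2.7611-.3),4)[:2] for u,v in rings]); print("rings",np.round(w,1).tolist(),np.hypot(*np.diff(w,axis=0).T))
d=w[0]-w[3];th0=np.arctan2(d[1],d[0])-np.pi/2;c0=w.mean(0)
a=np.linspace(0,2*np.pi,60,endpoint=False);gs=[(T,prep(T)),(S,prep(S))]
def score(p,use):
    c,s=np.cos(p[2]),np.sin(p[2]);tot=0
    for k,r in enumerate(p[3:]):
        yl=(1.5-k)*86; cx,cy=p[0]-s*yl,p[1]+c*yl
        X=np.c_[cx+r*np.cos(a),cy+r*np.sin(a),0*a+4]
        for P,g in use: tot+=np.minimum(samp(g,proj(P,X)),40).mean()
    return -tot
for use in(gs[:1],gs[1:],gs):
    best=None
    for dx in(-5,0,5):
        for dy in(-5,0,5):
            r=minimize(score,[c0[0]+dx,c0[1]+dy,th0,30,26,22,28],args=(use,),method="Nelder-Mead",options=dict(maxiter=3000,maxfev=3000,initial_simplex=np.array([c0[0]+dx,c0[1]+dy,th0,30,26,22,28])+np.vstack([np.zeros(7),np.diag([4,4,.03,2,2,2,2])])))
            if best is None or r.fun<best.fun: best=r
    p=best.x;print("rack c",np.round(p[:2],1),"yaw",round(np.degrees(p[2]),2),"r",np.round(p[3:],1),round(best.fun,1))
E
python3 m1.py; python3 - <<'E'
import cv2
a=cv2.imread("pics/top0.png")[130:215,370:440]; cv2.imwrite("pics/scan.png",cv2.resize(a,(490,595),interpolation=cv2.INTER_CUBIC))
E
```

```text
tub top tub 0.57 [ 432.5 -211.9] iou 0.91
tub side tub 0.65 [ 430.8 -210.1] iou 0.83
amber top amber 0.66 [419.2 -93.1] iou 0.85
amber side amber 0.71 [417.6 -98.2] iou 0.9
bottle top bottle 0.88 [435.3  23.1] iou 0.92
bottle side bottle 0.94 [431.7  24.1] iou 0.89
spare_vial top spare_vial 0.54 [435.6 249.4] iou 0.91
spare_vial side spare_vial 0.67 [432.7 246.8] iou 0.75
rings [[570.0, 12.5], [565.7, -73.5], [561.3, -160.6], [558.0, -245.7]] [86.11711727 87.22928785 85.13593025]
rack c [ 563.5 -116.5] yaw -2.35 r [32.7 28.4 24.6 30.4] -159.3
rack c [ 560. -115.] yaw -1.36 r [27.4 24.  22.8 29.1] -69.2
rack c [ 563.4 -117. ] yaw -2.65 r [32.2 28.  24.5 30.5] -224.4
```

View pics/scan.png

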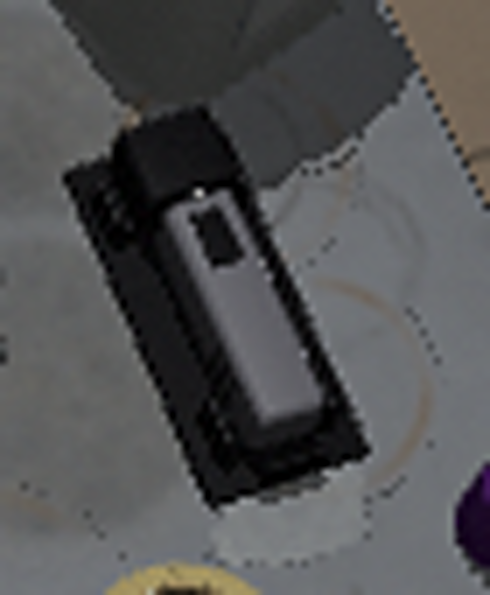

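The enlarged crop shows the scanner in its cradle. The head is at the upper left (crop 175,150) and the handle's tail end at (295,405). The base corners are at (65,178), (210,508) and (370,455).

```bash
cat > m2.py <<'E'
from cell import *
import cell
from h import *
print([k for k in dir(cell) if not k.startswith('_')]); print(globals().get("finger_overhang"))
T=get_image("top");S=get_image("side")
cc=lambda u,v:(370+u/7-.43,130+v/7-.43)
TL,BL,BR=[ray(T,cc(*q),3)[:2] for q in((65,178),(210,508),(370,455))]
print("cradle edges",np.hypot(*(TL-BL)),np.hypot(*(BR-BL)),"yaw",np.degrees(np.arctan2(*(TL-BL)[::-1])),"centre",(TL+BR)/2)
H=[ray(T,cc(*q),48)[:2] for q in((165,200),(225,190),(325,385),(262,425))];f=(H[0]+H[1])/2;b=(H[2]+H[3])/2
print("handle f,b",f,b,np.hypot(*(f-b)),"yaw",np.degrees(np.arctan2(*(f-b)[::-1])),"width",np.hypot(*(H[2]-H[3])))
# joint fit of cradle box silhouettes + scanner with masks, both views
def box(x0,x1,y0,y1,z0,z1): return [(x,y,z) for x in(x0,x1) for y in(y0,y1) for z in(z0,z1)]
def silb(P,p,boxes):
    m=np.zeros((1600,2560),np.uint8);c,s=np.cos(p[2]),np.sin(p[2])
    for b in boxes:
        X=np.array(b,float);X=np.c_[p[0]+c*X[:,0]-s*X[:,1],p[1]+s*X[:,0]+c*X[:,1],X[:,2]]
        cv2.fillConvexPoly(m,cv2.convexHull(((proj(P,X)+.5)*4).astype(np.int32)),1)
    return cv2.resize(m.astype(np.float32),(640,400),interpolation=cv2.INTER_AREA)
scan=[box(-75,35,-17,17,14,50),box(35,75,-22,22,14,50)]
p0=[*((TL+BR)/2),np.arctan2(*(TL-BL)[::-1])]
M=[(P,[d for d in outline_of("scanner",P)][0]) for P in(T,S)]
for use in(M[:1],M[1:],M):
    def f(p):
        t=0
        for P,d in use:
            k=d["pixels"].astype(np.float32);s=silb(P,p,scan);t-=np.minimum(s,k).sum()/np.maximum(s,k).sum()
        return t
    r=minimize(f,p0,method="Nelder-Mead",options=dict(initial_simplex=np.array(p0)+np.vstack([np.zeros(3),np.diag([8,8,.1])])))
    print("scanner",np.round(r.x[:2],1),np.degrees(r.x[2]),r.fun,[round(d["confidence"],2) for _,d in use])
# label
for n,P in(("top",T),("side",S)):
    for d in outline_of("label",P)[:2]:
        ys,xs=np.nonzero(d["pixels"]);print("label",n,round(d["confidence"],2),d["position"],xs.min(),xs.max(),ys.min(),ys.max(),ray(P,d["position"],115))
print(ray(T,(223.5,189),115),ray(S,(308,148),115))
a=T["img"][165:235,195:280,::-1];b=S["img"][130:185,290:345,::-1]
cv2.imwrite("pics/lab.png",np.hstack([cv2.resize(a,(400,329),interpolation=cv2.INTER_CUBIC),cv2.resize(b,(329,329),interpolation=cv2.INTER_CUBIC)]))
E
python3 m2.py
```

```text
['PlanningError', 'close_job', 'finger_overhang', 'get_image', 'observe', 'outline_of']
8.0
cradle edges 167.08979129621412 75.21697302519468 yaw -0.3666456142437994 centre [ 485.4711651  -384.24473826]
handle f,b [ 524.72294072 -383.6251785 ] [ 420.55778611 -384.26122113] 104.16709645965885 yaw 0.34984929039144175 width 33.303780423086316
scanner [ 492.7 -384.5] -0.39383583092430585 -0.8362338542938232 [0.9]
scanner [ 485.5 -384.2] -0.3666456142437994 0.0 [0.57]
scanner [ 492.7 -384.5] -0.39383583092430585 -0.8362338542938232 [0.9, 0.57]
label top 0.94 [281.4, 180.6] 208 370 131 222 [543.17068749 -25.26470032 115.        ]
label side 0.69 [341.2, 197.4] 292 402 139 248 [ 514.12834986 -163.07511145  115.        ]
[573.71641131 134.75106495 115.        ] [579.01210471 139.47029248 115.        ]
```

View pics/lab.png

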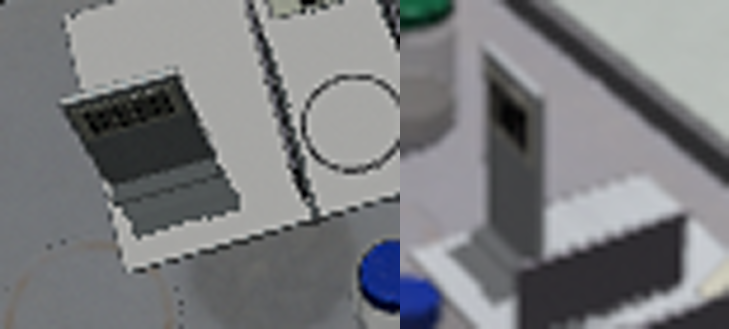

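```bash
cat > rel.py <<'E'
import sys,numpy as np
from scipy.spatial.transform import Rotation as Ro
# rel.py x y z yaw  X Y Z YAW : row from commanded tool-down pose
def rel(a,b):
    R=lambda y:Ro.from_euler('xyz',[180,0,y],degrees=True)
    A=R(a[3]);s=A.inv().apply(np.subtract(b[:3],a[:3]))/1000;r=(A.inv()*R(b[3])).as_rotvec(degrees=True)
    return np.round(s,4).tolist(),np.round(r,2).tolist()
if __name__=="__main__":
    v=list(map(float,sys.argv[1:]));P=[v[i:i+4] for i in range(0,len(v),4)]
    for a,b in zip(P,P[1:]): print(b,rel(a,b))
E
python3 rel.py 150.5 658 234.6 -12.9  480 250 250 -60  418.5 -95.5 230 -92.5  418.5 -95.5 41 -92.5 418.5 -95.5 200 -92.5  568.3 12.4 200 -92.5 568.3 12.4 46 -92.5
python3 - <<'E'
from cell import *
from h import *
S=get_image("side");T=get_image("top")
for uv in[(255,140),(282,145),(291,148)]: print(ray(S,uv,0).round())
print("plate top",ray(T,(220.3,182.9),148).round(1), "side",ray(S,(290+115/5.98-.4,130+72/5.98-.4),148).round(1))
E
```

```text
[480.0, 250.0, 250.0, -60.0] ([0.4123, 0.3241, -0.0154], [0.0, -0.0, 47.1])
[418.5, -95.5, 230.0, -92.5] ([0.2685, 0.226, 0.02], [-0.0, -0.0, 32.5])
[418.5, -95.5, 41.0, -92.5] ([0.0, -0.0, 0.189], [0.0, 0.0, 0.0])
[418.5, -95.5, 200.0, -92.5] ([0.0, 0.0, -0.159], [0.0, 0.0, 0.0])
[568.3, 12.4, 200.0, -92.5] ([-0.1143, -0.145, -0.0], [0.0, 0.0, 0.0])
[568.3, 12.4, 46.0, -92.5] ([0.0, -0.0, 0.154], [0.0, 0.0, 0.0])
[509. 472.   0.]
[590. 371.   0.]
[611. 329.   0.]
plate top [579.2 135.7 148. ] side [577.6 131.1 148. ]
```

Request:
apply_moves:
  rows: [0.0876,0.2,0.16,-0.03,0,0,23.5,0.0876,0.2,0.16,-0.03,0,0,23.5,0.0876,0.2,0.16,-0.03,0,0,23.5,0.0876,0.2,0.16,-0.03,0,0,23.5,0.0876,0.4123,0.3241,-0.0154,0,0,47.1,0.0876,0.4123,0.3241,-0.0154,0,0,47.1,0.0876,0.4123,0.3241,-0.0154,0,0,47.1,0.0876,0.4123,0.3241,-0.0154,0,0,47.1]

```text
time_s: 3.1
ee_pos: [401.4, 345.9, 253.4]
tcp_rot: [-179.9, 0.0, -60.2]
contact_force: [0.4, 1.4, -0.2]
width: 87.9
finger_force: 0.0
```

Request:
apply_moves:
  rows: [0.0876,0,0,0,0,0,0,0.0876,0,0,0,0,0,0]

```text
time_s: 3.3
ee_pos: [401.3, 346.6, 253.3]
tcp_rot: [-180.0, 0.0, -60.1]
contact_force: [-0.3, -0.2, -0.3]
width: 87.6
finger_force: 0.0
```

```bash
python3 - <<'E'
from cell import *
from rel import rel
s=observe();print(s["ee_pos"],s["tcp_rot"])
print(rel([*s["ee_pos"],s["tcp_rot"][2]],[418.5,-95.5,230,-92.5]))
E
```

```text
[401.31565054 346.6143713  253.25806551] [-1.79971538e+02  1.82134044e-02 -6.01331255e+01]
([0.392, 0.2053, 0.0233], [-0.0, -0.0, 32.37])
```

Request:
apply_moves:
  rows: [0.0876,0.392,0.2053,0.0233,0,0,32.4,0.0876,0.392,0.2053,0.0233,0,0,32.4,0.0876,0.392,0.2053,0.0233,0,0,32.4,0.0876,0.392,0.2053,0.0233,0,0,32.4,0.0876,0.392,0.2053,0.0233,0,0,32.4,0.0876,0.392,0.2053,0.0233,0,0,32.4,0.0876,0.392,0.2053,0.0233,0,0,32.4,0.0876,0.392,0.2053,0.0233,0,0,32.4]

```text
time_s: 4.1
ee_pos: [417.2, -52.0, 232.5]
tcp_rot: [-179.9, 0.0, -92.2]
contact_force: [1.2, 0.5, -0.2]
width: 87.9
finger_force: 0.0
```

Request:
apply_moves:
  rows: [0.0876,0,0,0,0,0,0]

```text
time_s: 4.2
ee_pos: [416.5, -55.2, 231.7]
tcp_rot: [180.0, -0.0, -92.7]
contact_force: [0.2, 0.2, -0.2]
width: 87.3
finger_force: 0.0
```

```bash
cat > vm.py <<'E'
import sys
from cell import *
from h import *
from rel import rel
# vm.py name x y [base]: refit a vessel near x y ; prints row to targets X Y Z YAW ...
def meas(n,x,y,base=0):
    out=[]
    for lab in("top","side"):
        P=get_image(lab);q=proj(P,[[x,y,base+PROF[n][-1][0]/2]])[0]
        c=[d for d in dets(P,"",outline_of,("tub","amber","bottle")) if np.hypot(*(d[2]-q))<18 and d[3].sum()<1500]
        if c:
            c.sort(key=lambda d:(d[1]==n,d[0]));v,i=fit(P,n,c[-1][3],[x,y],base);print(n,lab,c[-1][1],round(c[-1][0],2),v.round(1),"iou",round(i,2))
        else:print(n,lab,"none")
def here(): s=observe();return [*s["ee_pos"],s["tcp_rot"][2]]
E
python3 - <<'E'
from vm import *
meas("amber",418.5,-95.5); print(here(),rel(here(),[418.5,-95.5,41,-92.5]))
E
```

```text
amber top none
amber side amber 0.61 [417.9 -98.2] iou 0.86
[np.float64(417.3555100530689), np.float64(-50.05858511853604), np.float64(232.03399563872355), np.float64(-92.21147080248112)] ([0.0454, -0.0029, 0.191], [0.0, -0.0, 0.29])
```

```bash
cat >> vm.py <<'E'
def avg(n=4):
    L=[]
    for i in range(n):
        get_image("top");L.append(here())
    L=np.array(L,float);L[:,3]=np.where(L[:,3]>90,L[:,3]-360,L[:,3]);print("here",L.mean(0).round(1),"sd",L.std(0).round(2));return L.mean(0)
E
python3 -c "
from vm import *
print(rel(avg(),[418.5,-96,41,-92.5]))"
```

```text
here [417.2 -50.6 232.  -92.3] sd [0.05 0.22 0.01 0.03]
([0.0454, -0.0031, 0.191], [-0.0, -0.0, 0.23])
```

Request:
apply_moves:
  rows: [0.0876,0.0454,-0.001,0.05,0,0,0.2,0.0876,0.0454,-0.001,0.09,0,0,0.2,0.0876,0.0454,-0.001,0.13,0,0,0.2,0.0876,0.0454,-0.001,0.16,0,0,0.2,0.0876,0.0454,-0.001,0.18,0,0,0.2,0.0876,0.0454,-0.001,0.191,0,0,0.2,0.0876,0.0454,-0.001,0.191,0,0,0.2,0.0876,0.0454,-0.001,0.191,0,0,0.2]

```text
time_s: 5.6
ee_pos: [416.5, -96.8, 41.2]
tcp_rot: [180.0, -0.0, -92.6]
contact_force: [-0.2, -0.4, 1.1]
width: 88.0
finger_force: 0.0
```

Request:
apply_moves:
  rows: [0.0,0,0,0,0,0,0,0.0,0,0,0,0,0,0,0.0,0,0,0,0,0,0,0.0,0,0,0,0,0,0,0.0,0,0,0,0,0,0,0.0,0,0,0,0,0,0,0.0,0,0,0,0,0,0,0.0,0,0,0,0,0,0]
  squeeze: 20

```text
time_s: 6.4
ee_pos: [417.1, -96.8, 41.5]
tcp_rot: [-179.9, 0.0, -92.6]
contact_force: [0.6, -0.4, 6.4]
width: 59.2
finger_force: 20.0
```

```bash
python3 -c "
from vm import *
a=avg();s=observe();print(s['width'],s['finger_force'],s['contact_force'])
print(rel(a,[568.3,12.4,a[2]+60,-92.5]))"
```

```text
here [417.1 -96.8  41.5 -92.6] sd [0.01 0.01 0.01 0.  ]
59.29295902652587 20.007512330194004 [-0.04899887  0.44851135  5.19123605]
([-0.1159, -0.1462, -0.06], [-0.0, 0.0, -0.06])
```

Request:
apply_moves:
  rows: [0.0,0,0,-0.03,0,0,0,0.0,0,0,-0.08,0,0,0,0.0,-0.03,-0.04,-0.085,0,0,0,0.0,-0.06,-0.08,-0.085,0,0,0,0.0,-0.09,-0.115,-0.085,0,0,0,0.0,-0.116,-0.146,-0.085,0,0,0,0.0,-0.116,-0.146,-0.085,0,0,0,0.0,-0.116,-0.146,-0.085,0,0,0]

```text
time_s: 7.4
ee_pos: [566.3, 12.8, 124.2]
tcp_rot: [179.8, -0.0, -92.6]
contact_force: [-1.4, -0.5, -4.0]
width: 59.0
finger_force: 20.0
```

```bash
python3 -c "
from vm import *
a=avg();s=observe();print(s['width'],s['finger_force'],s['contact_force'])
print(rel(a,[568.3,12.4,46,-92.5]));meas('amber',568,12.4,84)"
```

```text
here [565.9  11.9 125.1 -92.6] sd [0.19 0.2  0.46 0.01]
58.909666888303335 19.98867107264232 [-0.18009088 -0.17694927 -2.59112436]
([-0.0006, -0.0024, 0.0791], [-0.0, 0.0, -0.11])
amber top amber 0.59 [5.86e+02 3.00e-01] iou 0.14
amber side amber 0.9 [568.1  12.6] iou 0.64
```

Request:
apply_moves:
  rows: [0.0,0,-0.002,0.03,0,0,0,0.0,0,-0.002,0.055,0,0,0,0.0,0,-0.002,0.068,0,0,0,0.0,0,-0.002,0.075,0,0,0,0.0,0,-0.002,0.079,0,0,0,0.0,0,-0.002,0.079,0,0,0,0.0,0,-0.002,0.079,0,0,0]

```text
time_s: 8.7
ee_pos: [569.9, 12.5, 47.8]
tcp_rot: [-179.9, 0.0, -92.6]
contact_force: [0.1, 0.5, -2.5]
width: 59.2
finger_force: 20.0
```

```bash
python3 - <<'E'
from vm import *
a=avg();s=observe();print(s['width'],s['finger_force'],s['contact_force'])
T=get_image("top");S=get_image("side")
A=T["img"][120:230,200:350,::-1];B=S["img"][130:250,285:435,::-1]
cv2.imwrite("pics/p1.png",np.hstack([cv2.resize(A,(409,300),interpolation=cv2.INTER_CUBIC),cv2.resize(B,(375,300),interpolation=cv2.INTER_CUBIC)]))
E
```

```text
here [569.8  12.5  47.8 -92.6] sd [0.1  0.02 0.09 0.  ]
58.922321546075906 19.988808415364474 [ 0.8260323  -0.10534513 -3.32710774]
```

View pics/p1.png

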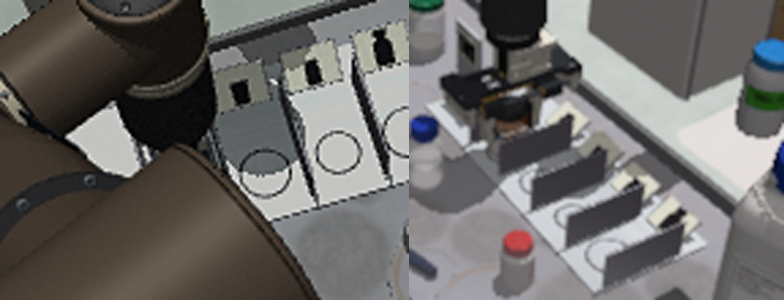

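The amber is between its dividers in the leftmost bay, crop (515,110), and the gripper clears everything. I'll lower it the last bit and release.

Request:
apply_moves:
  rows: [0.0,0,0.0012,0.0015,0,0,0,0.0,0,0.0012,0.002,0,0,0,0.0,0,0.0012,0.002,0,0,0,0.0876,0,0.0012,0.002,0,0,0,0.0876,0,0.0012,0.002,0,0,0,0.0876,0,0.0012,0.002,0,0,0,0.0876,0,0.0012,0.002,0,0,0,0.0876,0,0.0012,0.002,0,0,0]

```text
time_s: 9.8
ee_pos: [568.1, 12.4, 44.9]
tcp_rot: [180.0, -0.0, -92.6]
contact_force: [-0.4, -0.3, 0.1]
width: 86.8
finger_force: 0.0
```

Request:
apply_moves:
  rows: [0.0876,0,0,-0.03,0,0,0,0.0876,0,0,-0.08,0,0,0,0.0876,0,0,-0.13,0,0,0,0.0876,0,0,-0.16,0,0,0,0.0876,0,0,-0.16,0,0,0,0.0876,0,0,-0.16,0,0,0]

```text
time_s: 10.4
ee_pos: [568.2, 12.6, 205.6]
tcp_rot: [-179.9, 0.1, -92.6]
contact_force: [-0.5, 0.0, -1.1]
width: 87.9
finger_force: 0.0
```

```bash
python3 - <<'E'
from vm import *
a=avg()
meas('amber',568,12.4,4); print(rel(a,[433.5,23.6,a[2],-92.5]))
E
```

```text
here [567.4  12.3 203.8 -92.6] sd [0.1  0.07 0.36 0.  ]
amber top amber 0.54 [553.7  15.6] iou 0.49
amber side amber 0.83 [573.   22.3] iou 0.62
([-0.0053, 0.1342, 0.0], [0.0, 0.0, -0.09])
```

Request:
apply_moves:
  rows: [0.0876,-0.0053,0.05,0,0,0,0,0.0876,-0.0053,0.1,0,0,0,0,0.0876,-0.0053,0.134,0,0,0,0,0.0876,-0.0053,0.134,0.02,0,0,0,0.0876,-0.0053,0.134,0.04,0,0,0,0.0876,-0.0053,0.134,0.04,0,0,0,0.0876,-0.0053,0.134,0.04,0,0,0]

```text
time_s: 11.7
ee_pos: [434.7, 23.6, 165.4]
tcp_rot: [180.0, -0.0, -92.6]
contact_force: [-0.5, -0.7, 0.0]
width: 87.5
finger_force: 0.0
```

```bash
python3 - <<'E'
from vm import *
a=avg()
meas('amber',568,12.4,4); meas('bottle',433.5,23.6); print(rel(a,[433.5,23.6,54,-92.5]))
E
```

```text
here [435.1  23.9 165.8 -92.6] sd [0.06 0.03 0.06 0.01]
amber top none
amber side amber 0.82 [567.5  17.8] iou 0.68
bottle top bottle 0.49 [440.9  14.7] iou 0.15
bottle side bottle 0.73 [431.4  24.3] iou 0.92
([0.0003, 0.0016, 0.1118], [0.0, 0.0, -0.08])
```

Request:
apply_moves:
  rows: [0.0876,0,0.0016,0.04,0,0,0,0.0876,0,0.0016,0.07,0,0,0,0.0876,0,0.0016,0.09,0,0,0,0.0876,0,0.0016,0.104,0,0,0,0.0876,0,0.0016,0.111,0,0,0,0.0876,0,0.0016,0.111,0,0,0,0.0876,0,0.0016,0.111,0,0,0]

```text
time_s: 13.4
ee_pos: [433.3, 23.9, 54.5]
tcp_rot: [-180.0, 0.0, -92.6]
contact_force: [-0.5, -0.5, 0.2]
width: 87.9
finger_force: 0.0
```

Request:
apply_moves:
  rows: [0.0,0,0,0,0,0,0,0.0,0,0,0,0,0,0,0.0,0,0,0,0,0,0,0.0,0,0,0,0,0,0,0.0,0,0,0,0,0,0,0.0,0,0,0,0,0,0,0.0,0,0,0,0,0,0]
  squeeze: 20

```text
time_s: 14.1
ee_pos: [432.8, 23.7, 54.1]
tcp_rot: [180.0, -0.0, -92.6]
contact_force: [-1.8, 0.6, 3.4]
width: 54.8
finger_force: 20.0
```

```bash
python3 -c "
from vm import *
a=avg();s=observe();print(s['width'],s['finger_force'],s['contact_force'])
print(rel(a,[557,-245.4,a[2]+84,-92.5]),rel(a,[500,-100,a[2]+84,-92.5]))"
```

```text
here [432.8  23.7  54.1 -92.6] sd [0.01 0.01 0.01 0.  ]
54.44789925173251 20.01121109118685 [-2.065475    0.08419838  5.36165136]
([0.2633, -0.1362, -0.084], [-0.0, 0.0, -0.08]) ([0.1206, -0.0727, -0.084], [-0.0, 0.0, -0.08])
```

Request:
apply_moves:
  rows: [0.0,0,0,-0.04,0,0,0,0.0,0,0,-0.085,0,0,0,0.0,0.035,-0.018,-0.085,0,0,0,0.0,0.075,-0.039,-0.085,0,0,0,0.0,0.115,-0.06,-0.085,0,0,0,0.0,0.155,-0.08,-0.085,0,0,0,0.0,0.195,-0.101,-0.085,0,0,0,0.0,0.23,-0.12,-0.085,0,0,0]

```text
time_s: 15.1
ee_pos: [542.5, -213.4, 137.8]
tcp_rot: [179.9, 0.0, -92.6]
contact_force: [0.5, 2.1, -3.1]
width: 54.6
finger_force: 20.0
```

Request:
apply_moves:
  rows: [0.0,0.02,-0.01,0,0,0,0,0.0,0.033,-0.016,0,0,0,0,0.0,0.033,-0.016,0,0,0,0,0.0,0.033,-0.016,0,0,0,0]

```text
time_s: 15.5
ee_pos: [556.2, -244.6, 138.2]
tcp_rot: [179.9, 0.0, -92.6]
contact_force: [-0.3, 0.4, -3.1]
width: 54.3
finger_force: 20.0
```

```bash
python3 -c "
from vm import *
a=avg();s=observe();print(s['width'],s['finger_force'],s['contact_force'])
meas('bottle',557,-245.4,85)
print(rel(a,[557,-245.4,58.6,-92.5]));meas('amber',568,12.4,4);meas('tub',431.6,-211)"
```

```text
here [ 556.5 -244.1  138.9  -92.5] sd [0.18 0.08 0.26 0.02]
54.78977523816632 19.975641346536577 [-0.11320875  0.77286364 -3.66148969]
bottle top none
bottle side bottle 0.71 [ 557.3 -244.2] iou 0.68
([0.0013, -0.0006, 0.0803], [-0.0, 0.0, -0.04])
amber top amber 0.5 [576.8  14.2] iou 0.37
amber side amber 0.77 [575.7  26.3] iou 0.58
tub top none
tub side tub 0.71 [ 428.9 -212.4] iou 0.88
```

Request:
apply_moves:
  rows: [0.0,0.001,0,0.03,0,0,0,0.0,0.001,0,0.055,0,0,0,0.0,0.001,0,0.068,0,0,0,0.0,0.001,0,0.075,0,0,0,0.0,0.001,0,0.078,0,0,0,0.0,0.001,0,0.078,0,0,0,0.0,0.001,0,0.078,0,0,0]

```text
time_s: 17.6
ee_pos: [557.6, -246.2, 62.0]
tcp_rot: [-179.9, -0.0, -92.6]
contact_force: [0.5, -0.9, -4.4]
width: 54.3
finger_force: 20.0
```

```bash
python3 -c "
from vm import *
a=avg();s=observe();print(s['width'],s['finger_force'],s['contact_force'])
print(rel(a,[557,-245.4,58.6,-92.5]))"
```

```text
here [ 557.4 -246.2   61.9  -92.6] sd [0.12 0.02 0.13 0.  ]
54.3597563522468 19.975673973094672 [-0.3956862  -0.62378934 -3.53570247]
([-0.0007, 0.0004, 0.0033], [-0.0, 0.0, -0.07])
```

Request:
apply_moves:
  rows: [0.0,-0.0007,0,0.002,0,0,0,0.0,-0.0007,0,0.0035,0,0,0,0.0,-0.0007,0,0.0035,0,0,0,0.0876,-0.0007,0,0.0035,0,0,0,0.0876,-0.0007,0,0.0035,0,0,0,0.0876,-0.0007,0,0.0035,0,0,0,0.0876,-0.0007,0,0.0035,0,0,0,0.0876,-0.0007,0,0.0035,0,0,0]

```text
time_s: 18.6
ee_pos: [556.9, -245.4, 57.4]
tcp_rot: [-180.0, -0.0, -92.6]
contact_force: [-0.6, -0.1, 0.3]
width: 86.0
finger_force: 0.0
```

Request:
apply_moves:
  rows: [0.0876,0,0,-0.03,0,0,0,0.0876,0,0,-0.08,0,0,0,0.0876,0,0,-0.12,0,0,0,0.0876,0,0,-0.12,0,0,0,0.0876,0,0,-0.12,0,0,0]

```text
time_s: 19.1
ee_pos: [557.4, -245.4, 178.9]
tcp_rot: [-179.8, 0.0, -92.6]
contact_force: [-0.9, -1.0, -0.9]
width: 87.5
finger_force: 0.0
```

```bash
python3 -c "
from vm import *
a=avg();print(rel(a,[431,-211,a[2],-92.5]))"
```

```text
here [ 556.3 -245.2  176.6  -92.6] sd [0.2  0.03 0.51 0.  ]
([-0.0285, 0.1267, 0.0], [0.0, 0.0, -0.09])
```

Request:
apply_moves:
  rows: [0.0876,-0.0095,0.045,0,0,0,0,0.0876,-0.019,0.09,0,0,0,0,0.0876,-0.0285,0.127,0,0,0,0,0.0876,-0.0285,0.127,0.03,0,0,0,0.0876,-0.0285,0.127,0.07,0,0,0,0.0876,-0.0285,0.127,0.07,0,0,0,0.0876,-0.0285,0.127,0.07,0,0,0]

```text
time_s: 20.0
ee_pos: [430.9, -211.3, 107.2]
tcp_rot: [179.8, -0.0, -92.6]
contact_force: [0.7, 0.4, 0.5]
width: 87.6
finger_force: 0.0
```

```bash
python3 -c "
from vm import *
a=avg();print(rel(a,[431,-211,29,-92.5]))
S=get_image('side');T=get_image('top')
A=T['img'][120:240,200:390,::-1];B=S['img'][130:280,285:435,::-1]
cv2.imwrite('pics/p2.png',np.hstack([cv2.resize(A,(475,300),interpolation=cv2.INTER_CUBIC),cv2.resize(B,(300,300),interpolation=cv2.INTER_CUBIC)]))"
```

```text
here [ 432.3 -211.4  108.6  -92.6] sd [0.22 0.03 0.25 0.01]
([-0.0004, 0.0013, 0.0796], [0.0, 0.0, -0.06])
```

View pics/p2.png

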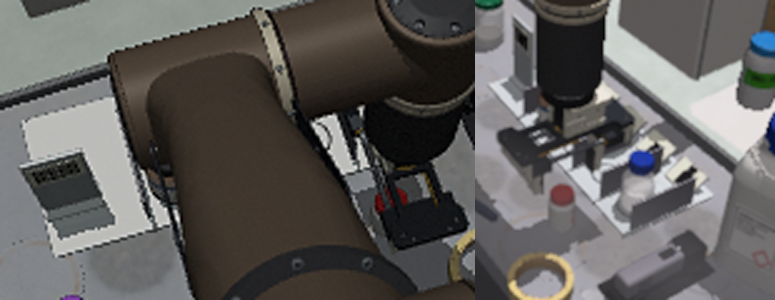

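The bottle stands upright in its bay, side crop (637,185). The red-capped tub lies under the gripper.

Request:
apply_moves:
  rows: [0.0876,0,0.0013,0.03,0,0,0,0.0876,0,0.0013,0.055,0,0,0,0.0876,0,0.0013,0.07,0,0,0,0.0876,0,0.0013,0.079,0,0,0,0.0876,0,0.0013,0.079,0,0,0,0.0876,0,0.0013,0.079,0,0,0]

```text
time_s: 20.9
ee_pos: [430.6, -211.2, 29.1]
tcp_rot: [-180.0, -0.0, -92.6]
contact_force: [-0.4, 0.4, 1.2]
width: 87.7
finger_force: 0.0
```

Request:
apply_moves:
  rows: [0.0,0,0,0,0,0,0,0.0,0,0,0,0,0,0,0.0,0,0,0,0,0,0,0.0,0,0,0,0,0,0,0.0,0,0,0,0,0,0,0.0,0,0,0,0,0,0,0.0,0,0,0,0,0,0,0.0,0,0,0,0,0,0]
  squeeze: 15

```text
time_s: 21.7
ee_pos: [430.0, -211.2, 28.5]
tcp_rot: [180.0, -0.0, -92.6]
contact_force: [0.4, 0.1, 1.4]
width: 42.9
finger_force: 15.0
```

```bash
python3 -c "
from vm import *
a=avg();s=observe();print(s['width'],s['finger_force'],s['contact_force'])
print(rel(a,[560.8,-159.5,a[2]+80,-92.5]))"
```

```text
here [ 430.  -211.1   28.5  -92.6] sd [0.02 0.01 0.01 0.  ]
43.068982056218104 14.982664494600613 [-0.31200363 -0.26033737  2.13417792]
([-0.0575, -0.1284, -0.08], [-0.0, 0.0, -0.08])
```

Request:
apply_moves:
  rows: [0.0,0,0,-0.04,0,0,0,0.0,0,0,-0.085,0,0,0,0.0,-0.017,-0.04,-0.085,0,0,0,0.0,-0.035,-0.08,-0.085,0,0,0,0.0,-0.05,-0.113,-0.085,0,0,0,0.0,-0.0575,-0.1284,-0.085,0,0,0,0.0,-0.0575,-0.1284,-0.085,0,0,0,0.0,-0.0575,-0.1284,-0.085,0,0,0]

```text
time_s: 22.7
ee_pos: [559.9, -159.3, 112.5]
tcp_rot: [179.9, 0.0, -92.6]
contact_force: [-1.3, -0.1, -1.3]
width: 42.8
finger_force: 15.0
```

```bash
python3 -c "
from vm import *
a=avg();s=observe();print(s['width'],s['finger_force'],s['contact_force'])
print(rel(a,[560.8,-159.5,36,-92.5]))"
```

```text
here [ 559.7 -159.8  113.2  -92.6] sd [0.14 0.11 0.27 0.01]
42.87354402980475 14.968644340988249 [ 0.48217449 -0.59527157 -1.70026667]
([-0.0003, -0.001, 0.0772], [0.0, 0.0, -0.11])
```

Request:
apply_moves:
  rows: [0.0,0,0,0.03,0,0,0,0.0,0,0,0.055,0,0,0,0.0,0,0,0.068,0,0,0,0.0,0,0,0.076,0,0,0,0.0,0,0,0.0765,0,0,0,0.0,0,0,0.0765,0,0,0,0.0,0,0,0.0765,0,0,0,0.0,0,0,0.0765,0,0,0]

```text
time_s: 23.7
ee_pos: [561.5, -159.4, 37.9]
tcp_rot: [-179.9, 0.0, -92.6]
contact_force: [-0.0, -0.0, -1.4]
width: 43.3
finger_force: 15.0
```

```bash
python3 -c "
from vm import *
a=avg();s=observe();print(s['width'],s['finger_force'],s['contact_force'])
print(rel(a,[560.8,-159.5,32.8,-92.5]))"
```

```text
here [ 561.2 -159.4   37.5  -92.6] sd [0.11 0.01 0.16 0.  ]
43.058380294535766 14.968508936581202 [-0.21788529  0.82317029 -1.7872251 ]
([0.0001, 0.0004, 0.0047], [-0.0, 0.0, -0.08])
```

Request:
apply_moves:
  rows: [0.0,0,0,0.003,0,0,0,0.0,0,0,0.0047,0,0,0,0.0,0,0,0.0047,0,0,0,0.0876,0,0,0.0047,0,0,0,0.0876,0,0,0.0047,0,0,0,0.0876,0,0,0.0047,0,0,0,0.0876,0,0,0.0047,0,0,0,0.0876,0,0,0.0047,0,0,0]

```text
time_s: 24.7
ee_pos: [560.8, -159.5, 32.2]
tcp_rot: [180.0, -0.0, -92.6]
contact_force: [0.0, 0.4, 0.2]
width: 77.2
finger_force: 0.0
```

Request:
apply_moves:
  rows: [0.0876,0,0,-0.03,0,0,0,0.0876,0,0,-0.08,0,0,0,0.0876,0,0,-0.13,0,0,0,0.0876,0,0,-0.18,0,0,0,0.0876,0,0,-0.2,0,0,0,0.0876,0,0,-0.2,0,0,0]

```text
time_s: 25.3
ee_pos: [562.7, -159.7, 236.7]
tcp_rot: [-179.6, -0.0, -92.6]
contact_force: [0.1, -0.3, -1.0]
width: 87.5
finger_force: 0.0
```

```bash
python3 -c "
from vm import *
a=avg();print(rel(a,[480,-384,210,-179.5]))"
```

```text
here [ 560.6 -159.3  232.2  -92.6] sd [0.57 0.05 1.23 0.  ]
([0.2281, 0.0704, 0.0222], [-0.0, -0.0, 86.91])
```

Request:
apply_moves:
  rows: [0.0876,0.04,0.03,0,0,0,8,0.0876,0.08,0.06,0,0,0,16,0.0876,0.12,0.09,0,0,0,24,0.0876,0.15,0.1,0,0,0,32,0.0876,0.17,0.12,0,0,0,40,0.0876,0.17,0.12,0,0,0,48,0.0876,0.17,0.12,0,0,0,56,0.0876,0.17,0.12,0,0,0,64]

```text
time_s: 26.3
ee_pos: [432.4, -324.0, 230.6]
tcp_rot: [179.9, -0.1, -157.0]
contact_force: [-0.1, 0.5, 0.1]
width: 87.5
finger_force: 0.0
```

```bash
python3 - <<'E'
from vm import *
a=avg(); print(rel(a,[440,-340,230,-179.5]),rel(a,[484,-384,200,-179.5]))
S=get_image('side');T=get_image('top')
for uv in((394,141),(376,120),(410,146)): print('jug',ray(T,uv,0).round())
print('jug side',ray(S,(421,280),0).round(),ray(S,(406,232),0).round())
A=T['img'][110:240,200:420,::-1];B=S['img'][130:280,285:465,::-1]
cv2.imwrite('pics/p3.png',np.hstack([cv2.resize(A,(440,260),interpolation=cv2.INTER_CUBIC),cv2.resize(B,(312,260),interpolation=cv2.INTER_CUBIC)]))
meas('amber',568,12.4,4);meas('tub',560.8,-159.5,4);meas('bottle',557,-245.4,4)
E
```

```text
here [ 432.7 -323.8  230.9 -156.7] sd [0.18 0.03 0.23 0.43]
([-0.0003, -0.0178, 0.0009], [0.0, -0.0, 22.77]) ([-0.0233, -0.0756, 0.0309], [0.0, -0.0, 22.77])
jug [ 600. -412.    0.]
jug [ 690. -387.    0.]
jug [ 567. -453.    0.]
jug side [ 575. -489.    0.] [ 676. -319.    0.]
amber top amber 0.69 [567.   15.1] iou 0.83
amber side amber 0.54 [555.   33.9] iou 0.12
tub top none
tub side tub 0.48 [ 560.1 -159.3] iou 0.72
bottle top none
bottle side bottle 0.72 [ 555.8 -239.8] iou 0.64
```

View pics/p3.png

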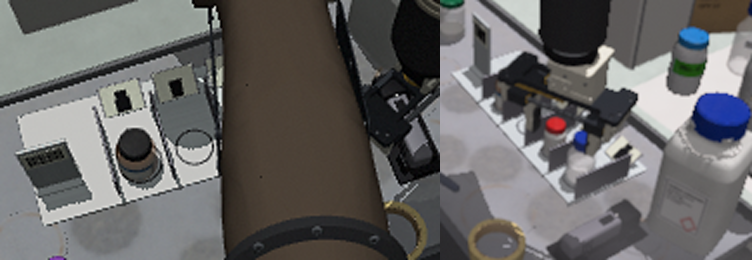

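Amber sits on its ring, top crop (138,155). The tub (555,150) and bottle (580,160) stand in their bays in the side crop. The jug is just beyond the scanner's head, so I'll keep the grasp at mid-handle.

Request:
apply_moves:
  rows: [0.0876,-0.0003,-0.0178,0,0,0,8,0.0876,-0.0003,-0.0178,0,0,0,16,0.0876,-0.01,-0.04,0.01,0,0,23.1,0.0876,-0.0233,-0.0756,0.03,0,0,23.1,0.0876,-0.0233,-0.0756,0.06,0,0,23.1,0.0876,-0.0233,-0.0756,0.09,0,0,23.1,0.0876,-0.0233,-0.0756,0.09,0,0,23.1,0.0876,-0.0233,-0.0756,0.09,0,0,23.1]

```text
time_s: 28.6
ee_pos: [484.7, -384.2, 142.6]
tcp_rot: [-180.0, -0.1, -179.7]
contact_force: [-0.3, -0.4, 1.2]
width: 87.9
finger_force: 0.0
```

```bash
python3 - <<'E'
from vm import *
a=avg();print(observe()["contact_force"]);print(rel(a,[484,-384,28,-180]))
S=get_image('side');T=get_image('top')
A=T['img'][110:240,340:450,::-1];B=S['img'][210:310,320:440,::-1]
cv2.imwrite('pics/p4.png',np.hstack([cv2.resize(A,(338,400),interpolation=cv2.INTER_CUBIC),cv2.resize(B,(460,400),interpolation=cv2.INTER_CUBIC)]))
E
```

```text
here [ 485.7 -384.5  144.2 -179.7] sd [0.13 0.05 0.26 0.  ]
[ 0.08376298 -0.73795953  0.50286296]
([0.0017, 0.0005, 0.1162], [0.0, -0.0, 0.35])
```

View pics/p4.png

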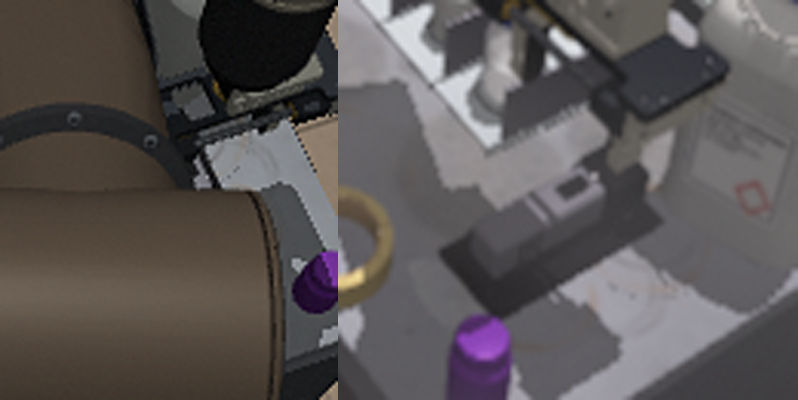

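Side crop shows the fingers straddling the scanner handle (540,220), clear of the jug on the right. Lowering now.

Request:
apply_moves:
  rows: [0.0876,0.001,0,0.03,0,0,0,0.0876,0.001,0,0.06,0,0,0,0.0876,0.001,0,0.085,0,0,0,0.0876,0.001,0,0.105,0,0,0,0.0876,0.001,0,0.115,0,0,0,0.0876,0.001,0,0.119,0,0,0,0.0876,0.001,0,0.119,0,0,0,0.0876,0.001,0,0.119,0,0,0]

```text
time_s: 29.7
ee_pos: [484.5, -384.3, 24.4]
tcp_rot: [-180.0, 0.1, -179.7]
contact_force: [-0.3, 0.3, -0.3]
width: 87.6
finger_force: 0.0
```

Request:
apply_moves:
  rows: [0.0,0,0,0,0,0,0,0.0,0,0,0,0,0,0,0.0,0,0,0,0,0,0,0.0,0,0,0,0,0,0,0.0,0,0,0,0,0,0,0.0,0,0,0,0,0,0,0.0,0,0,0,0,0,0,0.0,0,0,0,0,0,0]
  squeeze: 25

```text
time_s: 30.5
ee_pos: [483.7, -384.0, 23.2]
tcp_rot: [180.0, -0.0, -179.7]
contact_force: [-0.4, 0.1, -0.0]
width: 34.1
finger_force: 25.0
```

```bash
python3 - <<'E'
from vm import *
a=avg();s=observe();print(s['width'],s['finger_force'],s['contact_force'],s['wrist_torque'])
E
```

```text
here [ 483.7 -384.    23.2 -179.7] sd [0.02 0.01 0.01 0.  ]
34.12903840968709 24.994803965091705 [ 0.67655506 -0.32952     0.00887396] [ 0.14619377 -0.10149244  0.04278999]
```

Request:
apply_moves:
  rows: [0.0,0,0,-0.03,0,0,0,0.0,0,0,-0.07,0,0,0,0.0,0,0,-0.11,0,0,0,0.0,0.03,0,-0.14,0,0,0,0.0,0.044,0.04,-0.14,0,0,0,0.0,0.044,0.08,-0.14,0,0,0,0.0,0.044,0.12,-0.14,0,0,0,0.0,0.044,0.16,-0.14,0,0,0]

```text
time_s: 31.5
ee_pos: [438.2, -223.0, 163.3]
tcp_rot: [180.0, 0.0, -179.7]
contact_force: [0.5, 0.2, -1.6]
width: 34.0
finger_force: 25.0
```

Request:
apply_moves:
  rows: [0.0,0,0.04,0,0,0,0,0.0,0,0.08,0,0,0,0,0.0,0,0.12,0,0,0,0,0.0,0,0.16,0,0,0,0,0.0,0,0.2,0,0,0,0,0.0,0,0.24,0,0,0,0,0.0,0,0.28,0,0,0,0,0.0,0,0.32,0,0,0,0]

```text
time_s: 32.3
ee_pos: [436.5, 97.3, 163.4]
tcp_rot: [180.0, 0.0, -179.7]
contact_force: [1.7, -0.1, -1.4]
width: 34.1
finger_force: 25.0
```

```bash
python3 - <<'E'
from vm import *
a=avg();s=observe();print(s['width'],s['finger_force'],s['contact_force'],s['tcp_rot'])
print(rel(a,[399,143,107,-182.5]))
E
```

```text
here [ 437.2   98.8  163.4 -179.5] sd [0.45 1.91 0.26 0.06]
34.085823352463166 24.994766414165497 [-0.05145083 -0.04916548 -1.57279092] [-1.79989872e+02 -2.96484218e-02 -1.79549377e+02]
([0.0379, 0.0445, 0.0564], [0.0, -0.0, 2.98])
```

Request:
apply_moves:
  rows: [0.0,0.02,0.02,0.01,0,0,1.5,0.0,0.038,0.0445,0.03,0,0,3,0.0,0.038,0.0445,0.045,0,0,3,0.0,0.038,0.0445,0.056,0,0,3,0.0,0.038,0.0445,0.056,0,0,3,0.0,0.038,0.0445,0.056,0,0,3]

```text
time_s: 33.1
ee_pos: [398.9, 139.2, 107.4]
tcp_rot: [-180.0, -0.0, 177.3]
contact_force: [0.3, 0.3, -1.0]
width: 33.6
finger_force: 25.0
```

```bash
python3 - <<'E'
from vm import *
a=avg();print(observe()['joint_pos'])
S=get_image('side');T=get_image('top')
A=T['img'][140:250,190:340,::-1];B=S['img'][125:245,250:400,::-1]
cv2.imwrite('pics/p5.png',np.hstack([cv2.resize(A,(400,293),interpolation=cv2.INTER_CUBIC),cv2.resize(B,(366,293),interpolation=cv2.INTER_CUBIC)]))
E
```

```text
here [ 399.3  139.8  107.9 -182.7] sd [0.03 0.14 0.06 0.01]
[ 4.62783849e+01  4.01852734e+00 -3.98056574e+01  7.01851761e-03
 -4.61089542e+01 -1.39006450e+02]
```

View pics/p5.png

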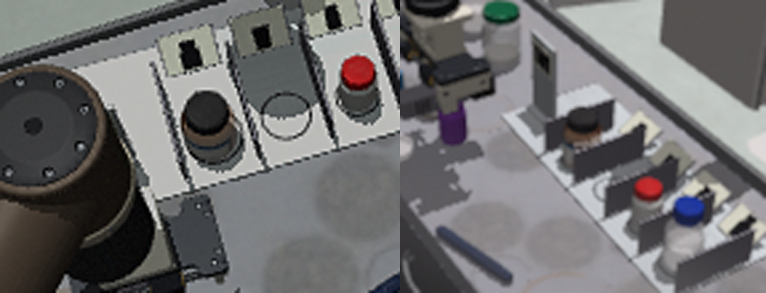

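All three vessels stand in their own bays: amber (208,130 top crop), tub (357,85 top crop) and bottle (685,235 side crop). The scanner is hidden behind the gripper. I'll make a small correction, then hold still for over 2 s.

Request:
apply_moves:
  rows: [0.0,0.001,0.0033,0.0017,0,0,-0.2,0.0,0.001,0.0033,0.0017,0,0,-0.2,0.0,0.001,0.0033,0.0017,0,0,-0.2,0.0,0.001,0.0033,0.0017,0,0,-0.2]

```text
time_s: 33.8
ee_pos: [397.9, 143.4, 105.5]
tcp_rot: [-180.0, -0.0, 177.5]
contact_force: [-0.6, -0.8, -1.8]
width: 34.0
finger_force: 25.0
```

```bash
python3 - <<'E'
from vm import *
a=avg();print(observe()['tcp_rot'])
meas('amber',568,12.4,4);meas('tub',560.8,-159.5,4);meas('bottle',557,-245.4,4)
for n in("side","top"):
    P=get_image(n)
    for d in outline_of("scanner",P)[:2]:
        ys,xs=np.nonzero(d["pixels"]);print(n,d["confidence"],d["position"],xs.min(),xs.max(),ys.min(),ys.max(),len(xs))
    print("expected window px",proj(P,[[476,139.7,115],[577,135.3,115]]).round())
E
```

```text
here [ 398.   143.4  105.6 -182.5] sd [0.02 0.01 0.01 0.  ]
[-1.79999281e+02  3.04138290e-04  1.77521503e+02]
amber top amber 0.76 [569.   15.1] iou 0.92
amber side amber 0.72 [566.4  17.3] iou 0.74
tub top tub 0.74 [ 561.9 -158.8] iou 0.87
tub side tub 0.64 [ 558.7 -160. ] iou 0.72
bottle top bottle 0.88 [ 562.5 -248.7] iou 0.85
bottle side bottle 0.59 [ 560.1 -242.5] iou 0.7
side 0.78 [256.4, 166.9] 246 287 158 174 239
expected window px [[284. 156.]
 [308. 149.]]
top 0.5 [241.3, 262.3] 234 250 248 273 279
expected window px [[231. 221.]
 [223. 188.]]
```

Request:
apply_moves:
  rows: [0.0,0,0,0,0,0,0,0.0,0,0,0,0,0,0,0.0,0,0,0,0,0,0,0.0,0,0,0,0,0,0,0.0,0,0,0,0,0,0,0.0,0,0,0,0,0,0,0.0,0,0,0,0,0,0,0.0,0,0,0,0,0,0]

```text
time_s: 36.2
ee_pos: [398.0, 143.4, 105.6]
tcp_rot: [180.0, 0.0, 177.5]
contact_force: [0.3, 0.7, -1.5]
width: 33.8
finger_force: 25.0
```

Request:
apply_moves:
  rows: [0.0,0,0,0,0,0,0,0.0,0,0,0,0,0,0,0.0,0,0,0,0,0,0,0.0,0,0,0,0,0,0,0.0,0,0,0,0,0,0,0.0,0,0,0,0,0,0,0.0,0,0,0,0,0,0,0.0,0,0,0,0,0,0]

```text
time_s: 37.0
ee_pos: [398.0, 143.4, 105.6]
tcp_rot: [-180.0, 0.0, 177.5]
contact_force: [0.5, -0.2, -1.0]
width: 33.9
finger_force: 25.0
```

Request:
apply_moves:
  rows: [0.0,0,0,0,0,0,0,0.0,0,0,0,0,0,0,0.0,0,0,0,0,0,0,0.0,0,0,0,0,0,0,0.0,0,0,0,0,0,0,0.0,0,0,0,0,0,0,0.0,0,0,0,0,0,0,0.0,0,0,0,0,0,0]

```text
time_s: 37.8
ee_pos: [398.0, 143.3, 105.6]
tcp_rot: [-180.0, -0.0, 177.5]
contact_force: [-0.3, 0.3, -1.0]
width: 33.9
finger_force: 25.0
```

```bash
python3 - <<'E'
from vm import *
a=avg()
print(rel(a,[437,60,163,-179.7]),rel([437,60,163,-179.7],[438,-250,163,-179.7]),rel([438,-250,163,-179.7],[483.7,-384,90,-179.7]))
E
```

```text
here [ 398.   143.4  105.6 -182.5] sd [0.   0.01 0.01 0.  ]
([-0.0426, -0.0816, -0.0574], [-0.0, 0.0, -2.78]) ([0.0006, -0.31, -0.0], [0.0, 0.0, 0.0]) ([-0.045, -0.1342, 0.073], [0.0, 0.0, 0.0])
```

Held well over 2 s. Now back to the cradle.

Request:
apply_moves:
  rows: [0.0,0,0,-0.04,0,0,0,0.0,-0.02,-0.03,-0.057,0,0,-1.4,0.0,-0.0426,-0.0816,-0.0574,0,0,-2.78,0.0,-0.0426,-0.0816,-0.0574,0,0,-2.78,0.0,-0.0426,-0.0816,-0.0574,0,0,-2.78]

```text
time_s: 38.5
ee_pos: [437.1, 58.6, 162.8]
tcp_rot: [-180.0, -0.0, -179.9]
contact_force: [0.4, 0.9, -1.9]
width: 34.2
finger_force: 25.0
```

Request:
apply_moves:
  rows: [0.0,0,-0.04,0,0,0,0,0.0,0,-0.08,0,0,0,0,0.0,0,-0.12,0,0,0,0,0.0,0,-0.16,0,0,0,0,0.0,0,-0.2,0,0,0,0,0.0,0,-0.24,0,0,0,0,0.0,0,-0.28,0,0,0,0,0.0,0,-0.31,0,0,0,0]

```text
time_s: 39.3
ee_pos: [438.7, -251.0, 162.7]
tcp_rot: [180.0, -0.0, -179.7]
contact_force: [0.5, 1.0, -2.2]
width: 33.6
finger_force: 25.0
```

Request:
apply_moves:
  rows: [0.0,-0.015,-0.04,0,0,0,0,0.0,-0.03,-0.08,0,0,0,0,0.0,-0.04,-0.115,0.01,0,0,0,0.0,-0.045,-0.134,0.03,0,0,0,0.0,-0.045,-0.134,0.06,0,0,0,0.0,-0.045,-0.134,0.073,0,0,0,0.0,-0.045,-0.134,0.073,0,0,0,0.0,-0.045,-0.134,0.073,0,0,0]

```text
time_s: 40.1
ee_pos: [485.1, -383.1, 90.7]
tcp_rot: [-180.0, 0.0, -179.6]
contact_force: [0.2, 0.1, -1.1]
width: 33.5
finger_force: 25.0
```

```bash
python3 - <<'E'
from vm import *
a=avg();print(observe()['contact_force'])
print(rel(a,[483.7,-384,40,-179.7]))
E
```

```text
here [ 485.4 -383.6   91.6 -179.6] sd [0.09 0.12 0.14 0.02]
[ 1.33566841  0.61513214 -0.79673345]
([0.0017, -0.0004, 0.0516], [-0.0, -0.0, 0.07])
```

Request:
apply_moves:
  rows: [0.0,0.0012,-0.0004,0.02,0,0,0,0.0,0.0012,-0.0004,0.038,0,0,0,0.0,0.0012,-0.0004,0.048,0,0,0,0.0,0.0012,-0.0004,0.051,0,0,0,0.0,0.0012,-0.0004,0.051,0,0,0,0.0,0.0012,-0.0004,0.051,0,0,0]

```text
time_s: 40.9
ee_pos: [483.7, -384.5, 39.9]
tcp_rot: [-180.0, 0.1, -179.7]
contact_force: [-0.8, -0.1, -0.8]
width: 34.3
finger_force: 25.0
```

```bash
python3 - <<'E'
from vm import *
a=avg();print(observe()['contact_force'])
print(rel(a,[483.7,-384,23.7,-179.7]))
E
```

```text
here [ 483.6 -384.4   39.8 -179.7] sd [0.09 0.04 0.11 0.  ]
[ 0.27106174  0.18522422 -0.82405931]
([-0.0001, 0.0004, 0.0161], [0.0, -0.0, 0.01])
```

Request:
apply_moves:
  rows: [0.0,0,0.0004,0.006,0,0,0,0.0,0,0.0004,0.012,0,0,0,0.0,0,0.0004,0.015,0,0,0,0.0,0,0.0004,0.016,0,0,0,0.0,0,0.0004,0.016,0,0,0,0.0,0,0.0004,0.016,0,0,0]

```text
time_s: 41.7
ee_pos: [482.9, -383.8, 23.1]
tcp_rot: [-180.0, -0.0, -179.7]
contact_force: [-1.8, 1.1, 3.2]
width: 33.8
finger_force: 25.0
```

```bash
python3 - <<'E'
from vm import *
a=avg();print(observe()['contact_force'])
E
```

```text
here [ 483.  -383.8   23.1 -179.7] sd [0.03 0.01 0.02 0.  ]
[-2.10275189  0.06612398  4.78396007]
```

Request:
apply_moves:
  rows: [0.0876,0,0,0,0,0,0,0.0876,0,0,0,0,0,0,0.0876,0,0,0,0,0,0,0.0876,0,0,0,0,0,0,0.0876,0,0,0,0,0,0,0.0876,0,0,0,0,0,0]

```text
time_s: 42.5
ee_pos: [483.1, -383.7, 22.9]
tcp_rot: [180.0, -0.0, -179.7]
contact_force: [0.7, -0.4, 0.2]
width: 76.5
finger_force: 0.0
```

Request:
apply_moves:
  rows: [0.0876,0,0,-0.03,0,0,0,0.0876,0,0,-0.07,0,0,0,0.0876,0,0,-0.11,0,0,0,0.0876,0,0,-0.15,0,0,0,0.0876,0.03,0.03,-0.19,0,0,0,0.0876,0.06,0.07,-0.21,0,0,0,0.0876,0.06,0.11,-0.21,0,0,0,0.0876,0.06,0.15,-0.21,0,0,0]

```text
time_s: 43.3
ee_pos: [421.3, -232.9, 234.6]
tcp_rot: [-180.0, 0.2, -179.8]
contact_force: [1.2, 0.0, 0.2]
width: 87.5
finger_force: 0.0
```

Request:
apply_moves:
  rows: [0.0876,0,0.05,0,0,0,0,0.0876,0,0.1,0,0,0,0,0.0876,0,0.15,0,0,0,0,0.0876,0,0.2,0,0,0,0,0.0876,0,0.25,0,0,0,0,0.0876,0,0.3,0,0,0,0,0.0876,0,0.34,0,0,0,0,0.0876,0,0.34,0,0,0,0]

```text
time_s: 44.1
ee_pos: [420.7, 109.8, 233.3]
tcp_rot: [179.9, 0.1, -179.4]
contact_force: [0.8, -0.0, -1.0]
width: 87.5
finger_force: 0.0
```

```bash
python3 - <<'E'
from vm import *
a=avg(2)
meas('amber',568,12.4,4);meas('tub',560.8,-159.5,4);meas('bottle',557,-245.4,4)
S=get_image('side');T=get_image('top')
A=T['img'][110:290,180:470,::-1];B=S['img'][110:350,180:480,::-1]
cv2.imwrite('pics/p6.png',np.hstack([cv2.resize(A,(435,270),interpolation=cv2.INTER_CUBIC),cv2.resize(B,(337,270),interpolation=cv2.INTER_CUBIC)]))
E
```

```text
here [ 420.3  107.3  233.  -179.5] sd [0.06 0.64 0.05 0.04]
amber top amber 0.54 [522.4 -17.2] iou 0.06
amber side amber 0.72 [519.1  12.4] iou 0.89
tub top tub 0.66 [ 560.7 -159.4] iou 0.89
tub side tub 0.64 [ 561.6 -156.2] iou 0.71
bottle top bottle 0.81 [ 559.5 -247.9] iou 0.9
bottle side bottle 0.72 [ 559.  -242.7] iou 0.77
```

View pics/p6.png

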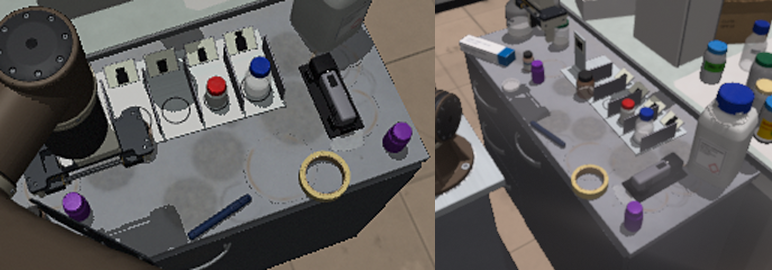

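The final view shows the amber has been knocked forward, to about (519,12) in the side view. The tub, bottle and scanner are all home. I'll put the amber back and then repeat the scan, so the order is clean.

Request:
apply_moves:
  rows: [0.0876,-0.01,-0.01,0,0,0,-8,0.0876,-0.02,-0.02,0,0,0,-16,0.0876,-0.03,-0.03,0,0,0,-24,0.0876,-0.04,-0.05,0,0,0,-32,0.0876,-0.06,-0.06,0,0,0,-40,0.0876,-0.08,-0.08,0,0,0,-48,0.0876,-0.1,-0.095,0,0,0,-56,0.0876,-0.1,-0.095,0,0,0,-64]

```text
time_s: 46.3
ee_pos: [522.8, 10.1, 232.4]
tcp_rot: [180.0, -0.1, -115.5]
contact_force: [-0.5, -0.6, -0.3]
width: 87.4
finger_force: 0.0
```

Request:
apply_moves:
  rows: [0.0876,0,0,0,0,0,-8,0.0876,0,0,0,0,0,-16,0.0876,0,0,0,0,0,-23,0.0876,0,0,0,0,0,-23,0.0876,0,0,0,0,0,-23]

```text
time_s: 46.8
ee_pos: [521.0, 11.5, 232.9]
tcp_rot: [180.0, -0.0, -92.9]
contact_force: [-0.7, -0.5, 0.7]
width: 87.2
finger_force: 0.0
```

```bash
python3 - <<'E'
from vm import *
a=avg()
meas('amber',519,12.4,4);print(rel(a,[519,12.4,120,-92.5]))
S=get_image('side');B=S['img'][130:240,285:435,::-1]
cv2.imwrite('pics/p7.png',cv2.resize(B,(600,440),interpolation=cv2.INTER_CUBIC))
E
```

```text
here [521.   11.5 233.  -92.8] sd [0.02 0.02 0.02 0.04]
amber top amber 0.8 [510.1  18.6] iou 0.54
amber side amber 0.66 [520.1  15.9] iou 0.88
([-0.0008, 0.0021, 0.113], [-0.0, 0.0, -0.34])
```

View pics/p7.png

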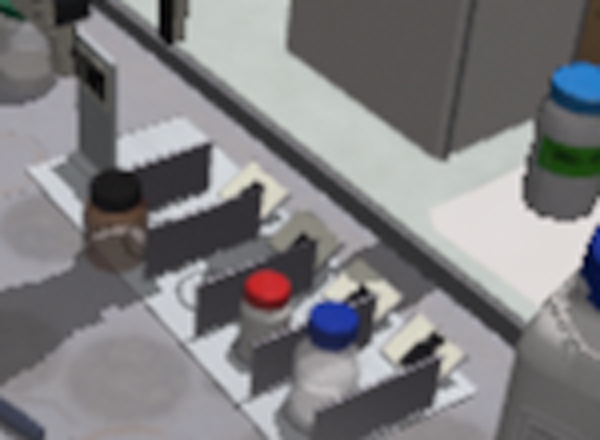

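The amber stands upright at the front edge of its bay, crop (115,220). I'll grasp it there.

Request:
apply_moves:
  rows: [0.0876,-0.0015,0.0015,0.04,0,0,0,0.0876,-0.0015,0.0015,0.08,0,0,0,0.0876,-0.0015,0.0015,0.12,0,0,0,0.0876,-0.0015,0.0015,0.15,0,0,0,0.0876,-0.0015,0.0015,0.17,0,0,0,0.0876,-0.0015,0.0015,0.183,0,0,0,0.0876,-0.0015,0.0015,0.187,0,0,0,0.0876,-0.0015,0.0015,0.187,0,0,0]

```text
time_s: 48.25
ee_pos: [519.5, 12.9, 45.6]
tcp_rot: [179.9, -0.0, -92.7]
contact_force: [0.8, 0.2, 0.2]
width: 87.9
finger_force: 0.0
```

Request:
apply_moves:
  rows: [0.0,0,0,0,0,0,0,0.0,0,0,0,0,0,0,0.0,0,0,0,0,0,0,0.0,0,0,0,0,0,0,0.0,0,0,0,0,0,0,0.0,0,0,0,0,0,0,0.0,0,0,0,0,0,0,0.0,0,0,0,0,0,0]
  squeeze: 20

```text
time_s: 49.05
ee_pos: [520.5, 13.3, 46.7]
tcp_rot: [-179.9, 0.0, -92.7]
contact_force: [0.7, 0.0, 5.4]
width: 58.1
finger_force: 20.0
```

```bash
python3 - <<'E'
from vm import *
a=avg();s=observe();print(s['width'],s['finger_force'],s['contact_force']);print(rel(a,[568,12.0,a[2]+20,-92.5]))
E
```

```text
here [520.5  13.3  46.7 -92.7] sd [0.02 0.01 0.01 0.  ]
58.33829773671603 19.985531507700216 [-0.18521353 -0.16372468  5.95315065]
([-0.0009, -0.0475, -0.02], [-0.0, 0.0, -0.18])
```

Request:
apply_moves:
  rows: [0.0,0,0,-0.012,0,0,0,0.0,0,0,-0.02,0,0,0,0.0,-0.0005,-0.02,-0.02,0,0,0,0.0,-0.001,-0.038,-0.02,0,0,0,0.0,-0.001,-0.0475,-0.02,0,0,0,0.0,-0.001,-0.0475,-0.02,0,0,0,0.0,-0.001,-0.0475,-0.02,0,0,0]

```text
time_s: 49.95
ee_pos: [566.1, 11.5, 65.6]
tcp_rot: [179.9, -0.0, -92.7]
contact_force: [-0.4, -1.4, -3.6]
width: 58.3
finger_force: 19.9
```

```bash
python3 - <<'E'
from vm import *
a=avg();s=observe();print(s['width'],s['contact_force']);print(rel(a,[568,12.0,46.5,-92.5]))
meas('amber',568,12.4,23)
E
```

```text
here [566.2  11.6  65.8 -92.7] sd [0.2  0.09 0.13 0.01]
58.44206258009963 [ 0.01422033 -0.30342521 -2.53762109]
([-0.0005, -0.0018, 0.0193], [0.0, 0.0, -0.21])
amber top amber 0.61 [570.2   1.9] iou 0.07
amber side amber 0.52 [561.9   9. ] iou 0.57
```

Request:
apply_moves:
  rows: [0.0,-0.0005,-0.0015,0.008,0,0,0,0.0,-0.0005,-0.0015,0.015,0,0,0,0.0,-0.0005,-0.0015,0.0185,0,0,0,0.0,-0.0005,-0.0015,0.0185,0,0,0,0.0,-0.0005,-0.0015,0.0185,0,0,0]

```text
time_s: 51.05
ee_pos: [568.5, 12.1, 47.0]
tcp_rot: [180.0, -0.0, -92.7]
contact_force: [0.0, -0.1, -3.4]
width: 58.3
finger_force: 19.9
```

```bash
python3 - <<'E'
from vm import *
a=avg();s=observe();print(s['width'],s['contact_force']);print(rel(a,[568,12.0,46.7,-92.5]))
E
```

```text
here [568.6  12.2  47.3 -92.7] sd [0.04 0.02 0.1  0.  ]
57.675382905674 [ 0.2726194  -0.40566362 -3.38805591]
([0.0002, 0.0006, 0.0006], [0.0, 0.0, -0.2])
```

Release, retreat, and go towards the scanner again (turning on the way).

Request:
apply_moves:
  rows: [0.0,0,0.0005,0.001,0,0,0,0.0,0,0.0005,0.001,0,0,0,0.0876,0,0.0005,0.001,0,0,0,0.0876,0,0.0005,0.001,0,0,0,0.0876,0,0.0005,0.001,0,0,0,0.0876,0,0.0005,0.001,0,0,0,0.0876,0,0.0005,0.001,0,0,0,0.0876,0,0.0005,0.001,0,0,0]

```text
time_s: 52.05
ee_pos: [568.2, 12.2, 46.5]
tcp_rot: [-180.0, 0.0, -92.7]
contact_force: [-0.1, -0.1, 0.7]
width: 87.1
finger_force: 0.0
```

Request:
apply_moves:
  rows: [0.0876,0,0,-0.03,0,0,0,0.0876,0,0,-0.07,0,0,0,0.0876,0,0,-0.12,0,0,0,0.0876,0,0,-0.17,0,0,0,0.0876,0.01,0.04,-0.18,0,0,8,0.0876,0.05,0.07,-0.18,0,0,16,0.0876,0.09,0.1,-0.18,0,0,24,0.0876,0.13,0.12,-0.18,0,0,32]

```text
time_s: 52.85
ee_pos: [440.1, -112.8, 226.9]
tcp_rot: [-180.0, 0.1, -125.0]
contact_force: [1.0, -1.3, -0.6]
width: 87.9
finger_force: 0.0
```

```bash
python3 - <<'E'
from vm import *
a=avg(2);print(rel(a,[436,-324,230,-179.7]))
E
```

```text
here [ 438.1 -115.5  226.8 -125.3] sd [1.04 0.76 0.06 0.21]
([0.1713, -0.1189, -0.0032], [-0.0, -0.0, 54.36])
```

Request:
apply_moves:
  rows: [0.0876,0.03,-0.02,0,0,0,8,0.0876,0.06,-0.04,0,0,0,16,0.0876,0.09,-0.06,0,0,0,24,0.0876,0.12,-0.08,0,0,0,32,0.0876,0.15,-0.1,0,0,0,40,0.0876,0.171,-0.119,0,0,0,48,0.0876,0.171,-0.119,0,0,0,54.4,0.0876,0.171,-0.119,0,0,0,54.4]

```text
time_s: 53.75
ee_pos: [442.6, -320.9, 225.9]
tcp_rot: [180.0, -0.1, -179.3]
contact_force: [0.1, 0.6, -0.5]
width: 87.4
finger_force: 0.0
```

```bash
python3 - <<'E'
from vm import *
a=avg();meas('amber',568,12.4,4);print(rel(a,[483.3,-384,100,-179.7]))
E
```

```text
here [ 442.7 -320.   226.4 -178.9] sd [0.07 0.24 0.18 0.04]
amber top amber 0.94 [566.2  17.9] iou 0.84
amber side amber 0.54 [567.8  21.2] iou 0.5
([-0.0394, -0.0647, 0.1264], [-0.0, -0.0, 0.79])
```

```bash
python3 - <<'E'
from vm import *
T=get_image('top');A=np.ascontiguousarray(T['img'][160:215,235:305,::-1]);A=cv2.resize(A,(770,605)[:2],interpolation=cv2.INTER_CUBIC)[:600]
cv2.imwrite('pics/p8.png',A)
d=[x for x in outline_of('amber',T) if x['pixels'].sum()<1500][0]
for p in((568.3,12.4),(568,15),(566.2,17.9)):
    s=sil(T,'amber',*p,4);k=d['pixels'];print(p,np.minimum(s,k).sum()/np.maximum(s,k).sum())
ys,xs=np.nonzero(d['pixels']);print(xs.min(),xs.max(),ys.min(),ys.max())
for p in((568.3,12.4),(566.2,17.9)):
    ys,xs=np.nonzero(sil(T,'amber',*p,4)>.5);print(xs.min(),xs.max(),ys.min(),ys.max())
print("cap centre exp px",proj(T,[[568.3,12.4,89]]), "in crop",(proj(T,[[568.3,12.4,89]])-[235,160]+.5)*11)
E
```

```text
(568.3, 12.4) 0.750688
(568, 15) 0.7822324
(566.2, 17.9) 0.78681827
257 276 175 199
258 279 173 200
256 278 174 201
cap centre exp px [[266.88650784 180.57253029]] in crop [[356.25158621 231.79783324]]
```

View pics/p8.png

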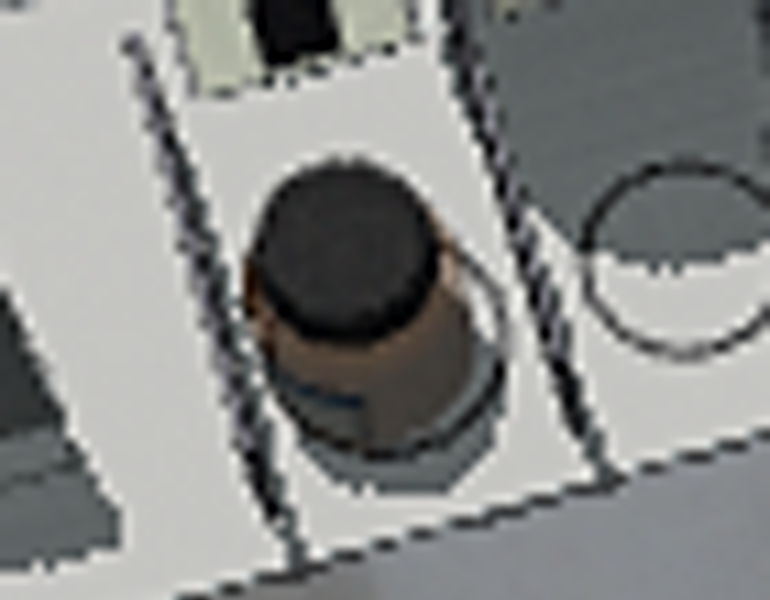

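The amber stands about 4 mm to the left (+y) of its ring centre: ring edge at (505,330) shows a gap to the body at (475,340). I'll nudge it by regrasping.

Request:
apply_moves:
  rows: [0.0876,0,0.045,0,0,0,-8,0.0876,0,0.09,0,0,0,-16,0.0876,0,0.135,0,0,0,-24,0.0876,-0.01,0.18,0,0,0,-32,0.0876,-0.04,0.215,0,0,0,-40,0.0876,-0.07,0.25,0,0,0,-48,0.0876,-0.09,0.28,0,0,0,-56,0.0876,-0.11,0.31,0,0,0,-64]

```text
time_s: 55.25
ee_pos: [548.6, -6.9, 226.5]
tcp_rot: [-180.0, 0.0, -114.7]
contact_force: [-0.1, -0.3, 0.1]
width: 87.3
finger_force: 0.0
```

Request:
apply_moves:
  rows: [0.0876,0,0,0,0,0,-8,0.0876,0,0,0,0,0,-16,0.0876,0,0,0,0,0,-22.5,0.0876,0,0,0,0,0,-22.5,0.0876,0,0,0,0,0,-22.5]

```text
time_s: 55.75
ee_pos: [547.7, -8.7, 226.5]
tcp_rot: [180.0, 0.0, -92.8]
contact_force: [0.0, 0.9, -0.4]
width: 87.8
finger_force: 0.0
```

```bash
python3 - <<'E'
from vm import *
a=avg();print(rel(a,[567.5,15.5,46.5,-92.5]))
E
```

```text
here [547.7  -8.7 226.5 -92.7] sd [0.02 0.02 0.03 0.03]
([-0.0251, -0.0186, 0.18], [0.0, 0.0, -0.24])
```

Request:
apply_moves:
  rows: [0.0876,-0.025,-0.018,0.0,0,0,0,0.0876,-0.025,-0.018,0.04,0,0,0,0.0876,-0.025,-0.018,0.08,0,0,0,0.0876,-0.025,-0.018,0.12,0,0,0,0.0876,-0.025,-0.018,0.155,0,0,0,0.0876,-0.025,-0.018,0.172,0,0,0,0.0876,-0.025,-0.018,0.179,0,0,0,0.0876,-0.025,-0.018,0.179,0,0,0]

```text
time_s: 56.75
ee_pos: [566.6, 15.4, 46.9]
tcp_rot: [179.9, -0.0, -92.6]
contact_force: [-0.1, 0.0, 0.5]
width: 87.3
finger_force: 0.0
```

Request:
apply_moves:
  rows: [0.0,0,0,0,0,0,0,0.0,0,0,0,0,0,0,0.0,0,0,0,0,0,0,0.0,0,0,0,0,0,0,0.0,0,0,0,0,0,0,0.0,0,0,0,0,0,0,0.0,0,0,0,0,0,0]
  squeeze: 20

```text
time_s: 57.45
ee_pos: [567.4, 15.7, 48.2]
tcp_rot: [-179.9, 0.0, -92.6]
contact_force: [-1.9, 0.5, 6.2]
width: 58.2
finger_force: 20.0
```

```bash
python3 - <<'E'
from vm import *
a=avg();s=observe();print(s['width'],s['contact_force']);print(rel(a,[569.5,11.3,a[2]+4,-92.5]))
E
```

```text
here [567.3  15.7  48.2 -92.6] sd [0.   0.   0.01 0.  ]
58.078453508315064 [-1.76978578  1.03295731  6.41794087]
([0.0043, -0.0024, -0.004], [0.0, 0.0, -0.08])
```

Request:
apply_moves:
  rows: [0.0,0,0,-0.004,0,0,0,0.0,0.0043,-0.002,-0.004,0,0,0,0.0,0.0043,-0.002,-0.004,0,0,0,0.0,0.0043,-0.002,-0.004,0,0,0]

```text
time_s: 58.05
ee_pos: [568.3, 10.8, 51.0]
tcp_rot: [180.0, -0.0, -92.6]
contact_force: [-0.6, -0.7, -3.1]
width: 57.8
finger_force: 19.9
```

```bash
python3 - <<'E'
from vm import *
a=avg();s=observe();print(s['width'],s['contact_force']);print(rel(a,[569,11.3,48.2,-92.5]))
E
```

```text
here [568.5  11.   51.2 -92.6] sd [0.06 0.08 0.08 0.01]
57.80969363962803 [ 0.34865166 -0.22714962 -2.85848629]
([-0.0003, -0.0005, 0.003], [0.0, 0.0, -0.11])
```

Request:
apply_moves:
  rows: [0.0,0,0,0.002,0,0,0,0.0,0,0,0.0035,0,0,0,0.0,0,0,0.0035,0,0,0,0.0876,0,0,0.0035,0,0,0,0.0876,0,0,0.0035,0,0,0,0.0876,0,0,0.0035,0,0,0,0.0876,0,0,0.0035,0,0,0,0.0876,0,0,0.0035,0,0,0]

```text
time_s: 59.05
ee_pos: [568.7, 11.1, 48.0]
tcp_rot: [-180.0, 0.0, -92.6]
contact_force: [0.5, 0.8, -0.1]
width: 86.5
finger_force: 0.0
```

Request:
apply_moves:
  rows: [0.0876,0,0,-0.03,0,0,0,0.0876,0,0,-0.07,0,0,0,0.0876,0,0,-0.12,0,0,0,0.0876,0,0,-0.17,0,0,0,0.0876,0.01,0.04,-0.18,0,0,8,0.0876,0.05,0.07,-0.18,0,0,16,0.0876,0.09,0.1,-0.18,0,0,24,0.0876,0.13,0.12,-0.18,0,0,32]

```text
time_s: 59.85
ee_pos: [440.8, -114.1, 228.4]
tcp_rot: [-180.0, 0.1, -124.9]
contact_force: [1.6, -0.2, 0.4]
width: 87.3
finger_force: 0.0
```

Request:
apply_moves:
  rows: [0.0876,0.03,-0.02,0,0,0,8,0.0876,0.06,-0.04,0,0,0,16,0.0876,0.09,-0.06,0,0,0,24,0.0876,0.12,-0.08,0,0,0,32,0.0876,0.15,-0.1,0,0,0,40,0.0876,0.171,-0.119,0,0,0,48,0.0876,0.171,-0.119,0,0,0,54.4,0.0876,0.171,-0.119,0,0,0,54.4]

```text
time_s: 60.65
ee_pos: [443.3, -322.4, 227.5]
tcp_rot: [180.0, -0.0, -179.2]
contact_force: [-0.7, 0.3, -0.5]
width: 87.5
finger_force: 0.0
```

```bash
python3 - <<'E'
from vm import *
a=avg();meas('amber',568,12.4,4);print(rel(a,[483.3,-384,100,-179.7]))
E
```

```text
Traceback (most recent call last):
  File "vm.py", line 18, in avg
    get_image("top");L.append(here())
    ~~~~~~~~~^^^^^^^
ValueError: 200 camera calls are used up
```

Camera calls are used up. The scanner, cradle and scan poses are already known from the first pass, so I'll continue on arm readings.

Request:
apply_moves:
  rows: [0.0876,0,0,0,0,0,0,0.0876,0,0,0,0,0,0,0.0876,0,0,0,0,0,0,0.0876,0,0,0,0,0,0]

```text
time_s: 61.05
ee_pos: [443.9, -321.2, 228.2]
tcp_rot: [-180.0, 0.0, -178.9]
contact_force: [0.5, -0.7, -0.1]
width: 87.8
finger_force: 0.0
```

```bash
cat > r.py <<'E'
import sys
from vm import *
a=here();a[3]=a[3]-360 if a[3]>90 else a[3];print(np.round(a,1),observe()["contact_force"].round(1) if hasattr(observe()["contact_force"],"round") else observe()["contact_force"])
print(rel(a,list(map(float,sys.argv[1:5]))))
E
python3 r.py 483.3 -384 100 -179.7
```

```text
[ 443.9 -321.2  228.2 -178.9] [ 0.5 -0.7 -0.1]
([-0.0382, -0.0636, 0.1282], [-0.0, -0.0, 0.8])
```

Request:
apply_moves:
  rows: [0.0876,-0.02,-0.035,0,0,0,0.8,0.0876,-0.038,-0.0636,0,0,0,0.8,0.0876,-0.038,-0.0636,0.03,0,0,0.8,0.0876,-0.038,-0.0636,0.06,0,0,0.8,0.0876,-0.038,-0.0636,0.09,0,0,0.8,0.0876,-0.038,-0.0636,0.09,0,0,0.8,0.0876,-0.038,-0.0636,0.09,0,0,0.8,0.0876,-0.038,-0.0636,0.09,0,0,0.8]

```text
time_s: 61.85
ee_pos: [484.0, -385.0, 140.0]
tcp_rot: [-179.9, 0.1, -179.7]
contact_force: [0.1, -0.0, -0.4]
width: 87.6
finger_force: 0.0
```

Request:
apply_moves:
  rows: [0.0876,0,0,0,0,0,0,0.0876,0,0,0,0,0,0]

```text
time_s: 62.05
ee_pos: [483.5, -384.7, 139.4]
tcp_rot: [-179.9, 0.1, -179.8]
contact_force: [1.0, 0.0, -0.2]
width: 87.6
finger_force: 0.0
```

```bash
python3 r.py 483.2 -383.9 23.5 -179.7
```

```text
[ 483.5 -384.7  139.4 -179.8] [ 1.   0.  -0.2]
([0.0003, 0.0008, 0.1159], [-0.0, 0.0, -0.09])
```

Request:
apply_moves:
  rows: [0.0876,0,0.0006,0.03,0,0,0,0.0876,0,0.0006,0.06,0,0,0,0.0876,0,0.0006,0.085,0,0,0,0.0876,0,0.0006,0.105,0,0,0,0.0876,0,0.0006,0.113,0,0,0,0.0876,0,0.0006,0.1155,0,0,0,0.0876,0,0.0006,0.1155,0,0,0,0.0876,0,0.0006,0.1155,0,0,0]

```text
time_s: 62.85
ee_pos: [483.7, -384.3, 23.7]
tcp_rot: [-180.0, 0.1, -179.8]
contact_force: [0.6, 0.9, -0.1]
width: 87.6
finger_force: 0.0
```

Request:
apply_moves:
  rows: [0.0,0,0,0,0,0,0,0.0,0,0,0,0,0,0,0.0,0,0,0,0,0,0,0.0,0,0,0,0,0,0,0.0,0,0,0,0,0,0,0.0,0,0,0,0,0,0,0.0,0,0,0,0,0,0,0.0,0,0,0,0,0,0]
  squeeze: 25

```text
time_s: 63.65
ee_pos: [482.8, -383.9, 22.4]
tcp_rot: [180.0, -0.0, -179.8]
contact_force: [-0.5, 0.6, 0.3]
width: 33.8
finger_force: 25.0
```

Request:
apply_moves:
  rows: [0.0,0,0,-0.03,0,0,0,0.0,0,0,-0.07,0,0,0,0.0,0,0,-0.11,0,0,0,0.0,0.03,0,-0.14,0,0,0,0.0,0.044,0.04,-0.14,0,0,0,0.0,0.044,0.08,-0.14,0,0,0,0.0,0.044,0.12,-0.14,0,0,0,0.0,0.044,0.16,-0.14,0,0,0]

```text
time_s: 64.45
ee_pos: [437.6, -222.8, 162.4]
tcp_rot: [180.0, 0.0, -179.8]
contact_force: [1.0, -0.2, -1.3]
width: 33.7
finger_force: 25.0
```

Request:
apply_moves:
  rows: [0.0,0,0.04,0,0,0,0,0.0,0,0.08,0,0,0,0,0.0,0,0.12,0,0,0,0,0.0,0,0.16,0,0,0,0,0.0,0,0.2,0,0,0,0,0.0,0,0.24,0,0,0,0,0.0,0,0.28,0,0,0,0,0.0,0,0.32,0,0,0,0]

```text
time_s: 65.25
ee_pos: [436.6, 97.5, 162.6]
tcp_rot: [180.0, 0.0, -179.8]
contact_force: [1.1, 0.0, -1.4]
width: 34.2
finger_force: 25.0
```

Request:
apply_moves:
  rows: [0.0,0,0,0,0,0,0,0.0,0,0,0,0,0,0,0.0,0,0,0,0,0,0,0.0,0,0,0,0,0,0]

```text
time_s: 65.65
ee_pos: [437.0, 95.0, 162.4]
tcp_rot: [-180.0, -0.0, -179.9]
contact_force: [0.5, 0.3, -1.0]
width: 34.3
finger_force: 25.0
```

```bash
python3 r.py 397.5 143.4 105.4 -182.5
```

```text
[ 437.    95.   162.4 -179.9] [ 0.5  0.3 -1. ]
([0.0394, 0.0485, 0.057], [-0.0, -0.0, 2.62])
```

Request:
apply_moves:
  rows: [0.0,0.02,0.02,0.01,0,0,1.3,0.0,0.0394,0.0485,0.03,0,0,2.6,0.0,0.0394,0.0485,0.045,0,0,2.6,0.0,0.0394,0.0485,0.057,0,0,2.6,0.0,0.0394,0.0485,0.057,0,0,2.6,0.0,0.0394,0.0485,0.057,0,0,2.6,0.0,0.0394,0.0485,0.057,0,0,2.6,0.0,0.0394,0.0485,0.057,0,0,2.6]

```text
time_s: 66.45
ee_pos: [398.1, 144.2, 106.1]
tcp_rot: [180.0, 0.1, 177.6]
contact_force: [0.1, -0.3, -1.4]
width: 34.0
finger_force: 25.0
```

Request:
apply_moves:
  rows: [0.0,0,0,0,0,0,0,0.0,0,0,0,0,0,0,0.0,0,0,0,0,0,0]

```text
time_s: 66.75
ee_pos: [397.7, 144.3, 105.6]
tcp_rot: [180.0, 0.0, 177.6]
contact_force: [-0.7, 0.6, -1.2]
width: 34.1
finger_force: 25.0
```

```bash
python3 r.py 397.5 143.4 105.4 -182.5
```

```text
[ 397.7  144.3  105.6 -182.4] [-0.7  0.6 -1.2]
([0.0001, -0.0009, 0.0002], [-0.0, -0.0, 0.1])
```

Request:
apply_moves:
  rows: [0.0,0,-0.0009,0,0,0,0,0.0,0,-0.0009,0,0,0,0,0.0,0,-0.0009,0,0,0,0,0.0,0,-0.0009,0,0,0,0,0.0,0,-0.0009,0,0,0,0,0.0,0,-0.0009,0,0,0,0,0.0,0,-0.0009,0,0,0,0,0.0,0,-0.0009,0,0,0,0]

```text
time_s: 67.55
ee_pos: [397.6, 143.4, 105.5]
tcp_rot: [-180.0, -0.0, 177.6]
contact_force: [0.4, 0.9, -1.1]
width: 33.9
finger_force: 25.0
```

Request:
apply_moves:
  rows: [0.0,0,0,0,0,0,0,0.0,0,0,0,0,0,0,0.0,0,0,0,0,0,0,0.0,0,0,0,0,0,0,0.0,0,0,0,0,0,0,0.0,0,0,0,0,0,0,0.0,0,0,0,0,0,0,0.0,0,0,0,0,0,0]

```text
time_s: 68.35
ee_pos: [397.6, 143.4, 105.5]
tcp_rot: [-180.0, -0.0, 177.6]
contact_force: [-0.4, 0.3, -2.4]
width: 34.0
finger_force: 25.0
```

Request:
apply_moves:
  rows: [0.0,0,0,0,0,0,0,0.0,0,0,0,0,0,0,0.0,0,0,0,0,0,0,0.0,0,0,0,0,0,0,0.0,0,0,0,0,0,0,0.0,0,0,0,0,0,0,0.0,0,0,0,0,0,0,0.0,0,0,0,0,0,0]

```text
time_s: 69.15
ee_pos: [397.6, 143.4, 105.5]
tcp_rot: [-180.0, -0.0, 177.6]
contact_force: [0.0, -0.4, -0.8]
width: 33.8
finger_force: 25.0
```

Request:
apply_moves:
  rows: [0.0,0,0,0,0,0,0,0.0,0,0,0,0,0,0,0.0,0,0,0,0,0,0,0.0,0,0,0,0,0,0,0.0,0,0,0,0,0,0,0.0,0,0,0,0,0,0]

```text
time_s: 69.75
ee_pos: [397.6, 143.4, 105.5]
tcp_rot: [180.0, 0.0, 177.6]
contact_force: [-0.1, -0.0, -1.4]
width: 34.1
finger_force: 25.0
```

Request:
apply_moves:
  rows: [0.0,0,0,-0.04,0,0,0,0.0,-0.02,-0.03,-0.057,0,0,-1.4,0.0,-0.0426,-0.0816,-0.0574,0,0,-2.7,0.0,-0.0426,-0.0816,-0.0574,0,0,-2.7,0.0,-0.0426,-0.0816,-0.0574,0,0,-2.7]

```text
time_s: 70.25
ee_pos: [436.8, 58.6, 162.7]
tcp_rot: [-180.0, -0.0, -179.9]
contact_force: [0.2, 0.4, -1.8]
width: 33.7
finger_force: 25.0
```

Request:
apply_moves:
  rows: [0.0,0,-0.04,0,0,0,0,0.0,0,-0.08,0,0,0,0,0.0,0,-0.12,0,0,0,0,0.0,0,-0.16,0,0,0,0,0.0,0,-0.2,0,0,0,0,0.0,0,-0.24,0,0,0,0,0.0,0,-0.28,0,0,0,0,0.0,0,-0.31,0,0,0,0]

```text
time_s: 71.05
ee_pos: [438.4, -250.9, 162.6]
tcp_rot: [180.0, -0.0, -179.7]
contact_force: [0.1, 0.5, -1.9]
width: 33.7
finger_force: 25.0
```

Request:
apply_moves:
  rows: [0.0,-0.015,-0.04,0,0,0,0,0.0,-0.03,-0.08,0,0,0,0,0.0,-0.04,-0.115,0.01,0,0,0,0.0,-0.045,-0.134,0.03,0,0,0,0.0,-0.045,-0.134,0.06,0,0,0,0.0,-0.045,-0.134,0.073,0,0,0,0.0,-0.045,-0.134,0.073,0,0,0,0.0,-0.045,-0.134,0.073,0,0,0]

```text
time_s: 71.85
ee_pos: [484.8, -383.1, 90.6]
tcp_rot: [-180.0, 0.0, -179.6]
contact_force: [-0.0, -0.0, -1.2]
width: 34.0
finger_force: 25.0
```

Request:
apply_moves:
  rows: [0.0,0,0,0,0,0,0,0.0,0,0,0,0,0,0,0.0,0,0,0,0,0,0]

```text
time_s: 72.15
ee_pos: [484.6, -383.7, 91.0]
tcp_rot: [-180.0, 0.1, -179.7]
contact_force: [-0.3, 0.6, -2.1]
width: 33.6
finger_force: 25.0
```

```bash
python3 r.py 482.8 -383.9 40 -179.8
```

```text
[ 484.6 -383.7   91.  -179.7] [-0.3  0.6 -2.1]
([0.0018, -0.0002, 0.051], [0.0, -0.0, 0.12])
```

Request:
apply_moves:
  rows: [0.0,0.0012,-0.0002,0.02,0,0,0,0.0,0.0012,-0.0002,0.038,0,0,0,0.0,0.0012,-0.0002,0.048,0,0,0,0.0,0.0012,-0.0002,0.051,0,0,0,0.0,0.0012,-0.0002,0.051,0,0,0,0.0,0.0012,-0.0002,0.051,0,0,0,0.0,0.0012,-0.0002,0.051,0,0,0]

```text
time_s: 72.85
ee_pos: [483.4, -384.2, 39.7]
tcp_rot: [-180.0, 0.1, -179.7]
contact_force: [0.2, -0.3, -1.2]
width: 34.0
finger_force: 25.0
```

```bash
python3 r.py 483.3 -383.9 22.8 -179.8
```

```text
[ 483.4 -384.2   39.7 -179.7] [ 0.2 -0.3 -1.2]
([0.0001, 0.0003, 0.0169], [0.0, -0.0, 0.11])
```

Request:
apply_moves:
  rows: [0.0,0,0.0003,0.006,0,0,0,0.0,0,0.0003,0.012,0,0,0,0.0,0,0.0003,0.015,0,0,0,0.0,0,0.0003,0.0165,0,0,0,0.0,0,0.0003,0.0165,0,0,0,0.0,0,0.0003,0.0165,0,0,0]

```text
time_s: 73.45
ee_pos: [482.8, -383.7, 22.4]
tcp_rot: [-180.0, -0.0, -179.7]
contact_force: [-1.0, -0.2, 0.8]
width: 33.5
finger_force: 25.0
```

Request:
apply_moves:
  rows: [0.0876,0,0,0,0,0,0,0.0876,0,0,0,0,0,0,0.0876,0,0,0,0,0,0,0.0876,0,0,0,0,0,0,0.0876,0,0,0,0,0,0,0.0876,0,0,0,0,0,0,0.0876,0,0,0,0,0,0]

```text
time_s: 74.15
ee_pos: [482.8, -383.6, 22.4]
tcp_rot: [-180.0, -0.0, -179.7]
contact_force: [-0.4, 0.4, 0.8]
width: 83.9
finger_force: 0.0
```

Request:
apply_moves:
  rows: [0.0876,0,0,-0.03,0,0,0,0.0876,0,0,-0.07,0,0,0,0.0876,0,0,-0.11,0,0,0,0.0876,0,0,-0.15,0,0,0,0.0876,0.03,0.03,-0.19,0,0,0,0.0876,0.06,0.07,-0.21,0,0,0,0.0876,0.06,0.07,-0.21,0,0,0,0.0876,0.06,0.07,-0.21,0,0,0]

```text
time_s: 74.95
ee_pos: [422.2, -313.1, 234.3]
tcp_rot: [-179.9, 0.2, -179.6]
contact_force: [0.8, 0.5, 0.3]
width: 87.7
finger_force: 0.0
```

Request:
apply_moves:
  rows: [0.0876,0,0,0,0,0,0,0.0876,0,0,0,0,0,0,0.0876,0,0,0,0,0,0,0.0876,0,0,0,0,0,0]

```text
time_s: 75.35
ee_pos: [422.6, -314.3, 231.4]
tcp_rot: [180.0, -0.1, -179.7]
contact_force: [0.2, -0.3, 0.0]
width: 87.8
finger_force: 0.0
```

```bash
python3 -c "
from cell import *
print(close_job())"
```

```text
the job is handed in; nothing more can be done
None
```

The job is handed in: amber, tub and bottle are in their bays (there was no beaker) and the scanner is back in its cradle. Amber got knocked out once, so I reset it and repeated the scan, but the camera budget ran out first, so amber's last nudge, the second scan and the final cradle placement were checked by arm readings only.

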